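Swap the lens and the mirror on the optical rail and add the iris

ROBOT

A 6-joint arm with a two-finger parallel gripper is mounted at the origin on a cart in front of the work surface, level with it; the furniture and walls round the work are solid. World frame = base frame: x ahead of the robot, y to its left, z up, the work surface at z = 0. Lengths are in mm, angles in rad, forces in N, time in s.
With the tool pointing down it reaches from about 275 to 750 mm from the base axis. Payload 10.2 kg.
Tool frame: the origin (TCP) lies midway between the tips of the shut fingers; the grasp point (between the pads) lies grasp_offset behind it (grasp_offset is the distance from the TCP to the grasp point, in mm); x points along the fingers, z is the direction in which the jaws open and shut, and the axes are right-handed (so a half turn about x gives the same grasp; the last joint's range is limited). The gripper opens to 85 mm and grips with 20 to 120 N. Pads are 22 mm wide; open, the fingers measure 114 mm over their backs; the gripper's body (76 mm by 85 mm) begins 54 mm behind the grasp point. The pads swing forward as they close: fully open they stand 13 mm farther back than shut.
Start: joints at [-1.543, 0.313, 1.498, -0, 1.331, -0.223], TCP at [130.28, -508.584, 231.294] pointing down, gripper open.
Joint ranges: [-2.94, 2.94], [-0.97, 2.17], [0.19, 2.56], [-1.23, 4.37], [0.02, 3.11], [-2.88, 2.88]. Speed limits (rad/s): [2.39, 2.39, 3.01, 3.14, 3.14, 3.14].

INTERFACE

Orientations are given as a unit quaternion [w, x, y, z].
In Python, from rig import sense, capture, calibration, finish_job, grasp_offset gives the robot as it stands.
- The arm moves only by the shell command python3 -m jog 'ROWS' [FORCE]. ROWS is JSON, a list of rows, each an object with "linear": the shift along the tool's x, y, z scaled (see below), a list of three; "rotation": the turn, a rotation vector about the tool's x, y, z scaled (see below), a list of three; "grip": the finger opening in mm, from 0 to 85.4. A call has 1 to 20 rows; each row is the pose to reach, as a shift and turn from the pose measured when the call began, along the tool's axes at that moment; what a row does not reach only later rows make up. The controller multiplies each number of a shift by 0.3 m and each number of a turn by 0.5 rad. A row lasts 1/12 s, in which the tool goes at most 41.7 mm and 7.16 degrees, less where a joint would pass 70% of its speed; a pose out of reach is approached as far as the arm can. A call with a number of a shift or a turn outside -1 to 1 is refused whole. A call with a gripper value outside its range is refused whole. The fingers move at their own pace and stop on an object; FORCE is the grip in N (left out, the last holds). Time passes only in rows, so rows that repeat a pose let the fingers close. It gives the time, the measured TCP pose, the force and the opening at its end, in the units of the state.
- sense(): the state, without advancing time (a new reading comes with each control period).
- capture(name): name is "scene" or "top"; returns (picture, depth): 384x512x3 uint8, red, green, blue; 384x512 float32, mm along the optical axis (not along the pixel's ray), 0 where there is no reading.
- calibration(name): a dict with "intrinsics" (3x3 intrinsics, pixels), "world_from_camera" (4x4, takes a point from camera to world coordinates). Camera axes: x right, y up, looking along -z (the intrinsics and any distortion apply to the point x, -y, -z); pixel columns grow to the right and rows downward; lengths in mm; the calibration is good to about 2 mm. A picture is of the moment at which its call begins. calibration takes no time and is no camera call.
- finish_job(): hands the job in, once; it reports no verdict.
The state is a dict: "time_s": time; "joints": joint angles; "dq": joint speeds; "tau": joint torques, N m; "eef_pos": TCP position; "ee_rot": TCP orientation; "force": force on the tool from outside, world axes, zero at the start; "wrist_torque": the same for the moment, N m; "grip_width": opening from 0.0 (shut) to 1.0 (fully open).
Only numpy, scipy, OpenCV 4.12 (cv2) and the standard library are available. Lean on these libraries where they do the work, as an engineer would, in place of code of your own. Each camera call takes 0.05 s, during which the arm holds its last target.

TASK

The lens and the mirror stand in each other's places on the optical rail: swap them, parking one on the free carrier meanwhile if you like, and put the iris from the table on the carrier that was free at the start. The carriers are already set to their distances, so each optic must end upright with its foot fully home in the recess of its carrier, facing along the rail, and released. Set the optics down gently, without dropping or toppling any, and leave the other things on the table where they are.

Things in the scene. Friction and masses are not known exactly. Their poses are not given: they have to be found in the camera images.
- lens_post: Lens: black open ring 38 mm across on a steel post in a black holder, 112 mm high; ring centre 93 mm above the underside, ring from x = 2 to 13 mm. Origin at the foot's underside; z up, x the optical axis, y across. Foot 33 mm round; foot and barrel centred at x = 8 mm, thumbscrew out to x = -24 mm. Grip the optic's side edges (+-y) from above; may face either way.
- mirror_post: Mirror: square black mount 44 mm wide on a like post, mirror on one side, two knobs behind; 114 mm high; mount from z = 70 to 114, x = -8 to 11, knobs to x = 24 mm. Origin at the foot's underside; z up, x the optical axis, y across. Foot 33 mm round; foot and barrel centred at x = 8 mm, thumbscrew out to x = -24 mm. Grip the optic's side edges (+-y) from above; may face either way.
- iris_post: Iris: black disc 40 mm across, thin pin on top, on a like post; 124 mm high with pin; disc centre at z = 89, disc x = 4 to 12 mm. Starts on the table. Origin at the foot's underside; z up, x the optical axis, y across. Foot 33 mm round; foot and barrel centred at x = 8 mm, thumbscrew out to x = -24 mm. Grip the optic's side edges (+-y) from above; may face either way.
- carrier_lens: Rail carrier on which the lens stands at the start. Bare-metal, fixed, 76 mm across the rail, 62 mm along it. In its top a round recess for a post's foot, 44 mm across, 4 mm deep. Origin: centre of the recess floor, 28 mm above the table; y along the rail, x across, z up.
- carrier_mirror: Rail carrier on which the mirror stands at the start. Bare-metal, fixed, 76 mm across the rail, 62 mm along it. In its top a round recess for a post's foot, 44 mm across, 4 mm deep. Origin: centre of the recess floor, 28 mm above the table; y along the rail, x across, z up.
- carrier_free: Rail carrier empty at the start. Bare-metal, fixed, 76 mm across the rail, 62 mm along it. In its top a round recess for a post's foot, 44 mm across, 4 mm deep. Origin: centre of the recess floor, 28 mm above the table; y along the rail, x across, z up. The three sit in any order, 100 mm or more apart, on one dark rail, 440 x 44 x 20 mm.
- dropper: Bystander: white dropper bottle with a black top, 41 mm wide, 125 mm high, standing on the table; origin at the centre of its underside, z up.
- meter: Bystander: grey hand-held meter with keys, 150 x 68 x 30 mm, lying on the table; origin at the centre of its underside, z up.
- tissue: Bystander: flat pale-green pack, 73 x 101 x 10 mm, lying beyond the rail; origin at the centre of its underside, z up.
Things that resemble listed ones, but are neither listed nor needed, are in the scene too. What is shaped like the lens_post but yellow is not meant.

How it is judged:
By the outcome, as a careful person would: the job done as asked, in the order asked, and still so for the second after the job is handed in, with the robot touching nothing.
It also fails if it takes over 112 s, if anything falls off the work surface, if the arm or the gripper's body presses on something with over 40 N, if the wrist force passes 120 N, or if a joint passes its speed limit or range.

## Working session

There is one attempt and no reset: what is moved stays moved. The work goes in short steps, Python scripts to look and compute and a shell command to move; the robot and the scene stay as the last step left them, time stands still between calls to the robot, and variables do not carry over. Pictures are saved under pics/ and viewed, and the job is handed in when it is done.

```bash
ls; mkdir -p pics
python3 - <<'E'
from rig import sense, capture, calibration, grasp_offset
import cv2,numpy as np
print(grasp_offset, sense())
for n in("scene","top"):
    p,d=capture(n); cv2.imwrite(f"pics/{n}0.png",p[:,:,::-1]); np.savez(f"{n}0.npz",p=p,d=d)
    c=calibration(n); print({k:np.round(v,4).tolist() if k!='x' else v for k,v in c.items()})
E
```

```text
pics
18.700000000000003 {'time_s': 0.0, 'joints': array([-1.54338065e+00,  3.13460014e-01,  1.49844035e+00, -2.64196761e-05,
        1.33099591e+00, -2.23387310e-01]), 'dq': array([-0.00034534,  0.00169172,  0.00045763, -0.00053243,  0.00100492,
        0.00077506]), 'tau': array([ 5.11172493e-05, -4.12264431e+01, -2.59742260e+01, -1.87015826e-04,
        4.11340196e-03, -1.11711344e-06]), 'eef_pos': array([ 130.27639844, -508.31274891,  230.72872038]), 'ee_rot': array([ 0.55831208,  0.43388584,  0.55891103, -0.4331849 ]), 'force': array([-0.21140781,  0.56139614, -0.29234687]), 'wrist_torque': array([-0.01023335, -0.00576734,  0.00712051]), 'grip_width': 1.0014353178202513}
{'intrinsics': [[422.5623, 0.0, 244.7232], [0.0, 422.5623, 194.2384], [0.0, 0.0, 1.0]], 'world_from_camera': [[0.88, 0.3275, -0.3439, 275.6535], [-0.4747, 0.6264, -0.6182, -625.1167], [0.0129, 0.7073, 0.7068, 727.2646], [0.0, 0.0, 0.0, 1.0]]}
{'intrinsics': [[470.0133, 0.0, 257.0241], [0.0, 470.0133, 194.115], [0.0, 0.0, 1.0]], 'world_from_camera': [[-0.0273, 0.9986, -0.0446, 531.6329], [-0.9996, -0.0275, -0.0036, -50.1452], [-0.0048, 0.0445, 0.999, 1328.8059], [0.0, 0.0, 0.0, 1.0]]}
```

View pics/scene0.png

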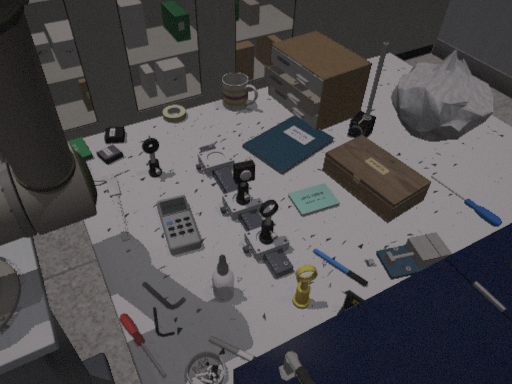

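View pics/top0.png

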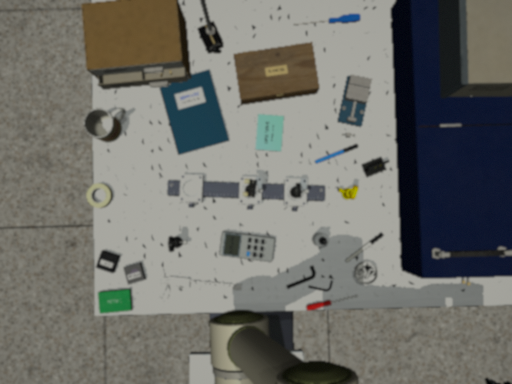

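```bash
cat > h.py <<'E'
import numpy as np,cv2
from rig import sense,capture,calibration,grasp_offset
def cloud(n,d):
    c=calibration(n);K=c["intrinsics"];T=c["world_from_camera"]
    v,u=np.mgrid[0:d.shape[0],0:d.shape[1]]
    P=np.stack([(u-K[0,2])/K[0,0]*d,-(v-K[1,2])/K[1,1]*d,-d],-1)
    W=P@np.array(T)[:3,:3].T+np.array(T)[:3,3]
    W[d<=0]=np.nan
    return W
def proj(n,X):
    c=calibration(n);K=c["intrinsics"];T=np.array(c["world_from_camera"])
    p=(np.asarray(X)-T[:3,3])@T[:3,:3]
    return np.stack([K[0,0]*p[...,0]/-p[...,2]+K[0,2],-K[1,1]*p[...,1]/-p[...,2]+K[1,2]],-1)
def crop(n,p,r,f,s):
    u0,u1,v0,v1=r
    cv2.imwrite(f"pics/{f}.png",cv2.resize(p[v0:v1,u0:u1,::-1],None,fx=s,fy=s,interpolation=cv2.INTER_CUBIC))
E
python3 - <<'E'
from h import *
a=np.load("top0.npz");b=np.load("scene0.npz")
crop("t",a["p"],(155,345,160,260),"t1",4)
crop("s",b["p"],(130,330,120,290),"s1",3.5)
for n,z in(("top",a),("scene",b)):
    W=cloud(n,z["d"]); 
    ok=np.isfinite(W[...,2])&(abs(W[...,0]-480)<170)&(abs(W[...,1]-0)<330)
    # table level
    q=W[ok]; t=q[abs(q[:,2])<12]; A=np.c_[t[:,:2],np.ones(len(t))]
    print(n,np.median(t[:,2]),np.linalg.lstsq(A,t[:,2],rcond=None)[0])
    m=ok&(W[...,2]>50)
    k,l,st,ce=cv2.connectedComponentsWithStats(m.astype(np.uint8))
    for i in range(1,k):
        if st[i,4]>8:
            s=W[l==i]; print(st[i],ce[i].round(1),np.nanmin(s,0).round(),np.nanmax(s,0).round())
E
```

```text
top 0.7832433552810016 [-1.98574165e-03 -6.93851075e-04  1.81076065e+00]
[243 179  20  19 221] [251.8 188.3] [578. -59.  64.] [624.  -9. 149.]
[292 183  17  15 134] [298.9 190.7] [ 575. -183.   52.] [ 611. -140.  145.]
[346 185  13  15 112] [352.9 192.2] [ 567. -311.   50.] [ 604. -288.  116.]
[314 233  15  15 181] [321.2 240.2] [ 441. -233.   53.] [ 479. -195.  127.]
[169 237   8  15  90] [171.6 243.9] [444. 176.  56.] [481. 188. 126.]
scene -0.36002343611505694 [-0.00189442 -0.00171042  0.69985292]
[142 135  17  26 243] [150.2 146.8] [443. 175.  50.] [483. 193. 127.]
[231 157  24  44 642] [243.4 176.3] [578. -59.  51.] [624.  -6. 144.]
[259 200  19  40 434] [267.9 219.1] [ 573. -183.   50.] [ 610. -139.  142.]
[212 255  22  35 480] [222.3 274.5] [ 440. -234.   50.] [ 479. -198.  126.]
[295 265  22  29 319] [305.2 276.7] [ 567. -311.   50.] [ 604. -288.  114.]
```

```bash
ls pics
```

```text
s1.png
scene0.png
t1.png
top0.png
```

View pics/t1.png

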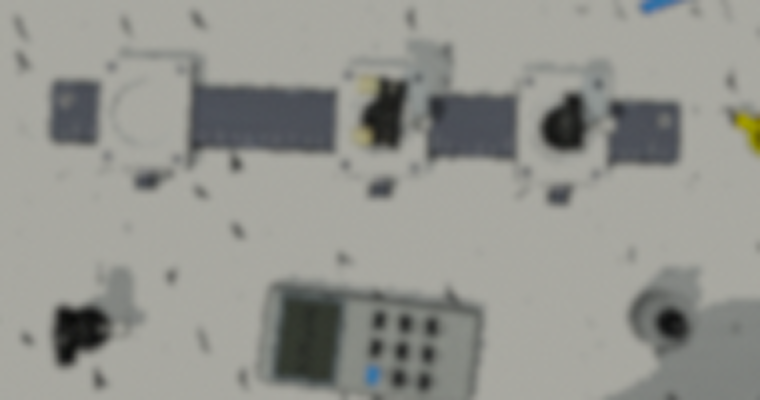

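View pics/s1.png

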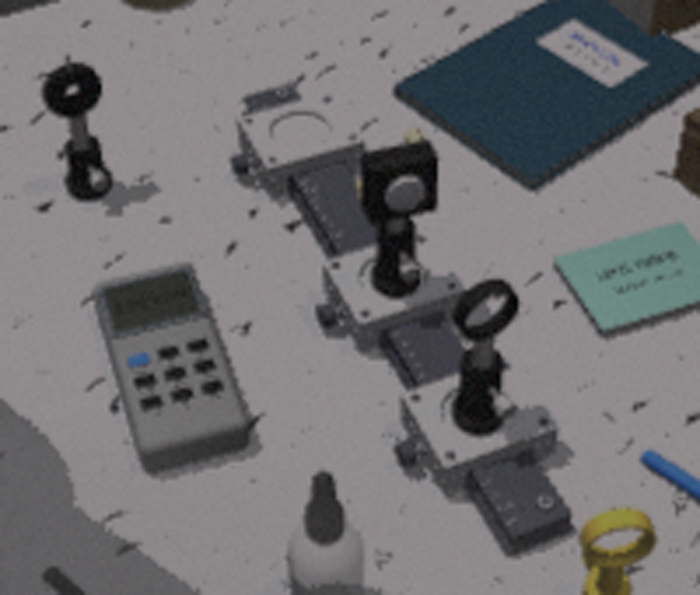

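Run:
```python
from h import *
a=np.load("top0.npz");b=np.load("scene0.npz")
for n,z in(("top",a),("scene",b)):
    W=cloud(n,z["d"]); print(n)
    for nm,(cx,cy) in dict(free=(600,130),mir=(600,-33),lens=(593,-161)).items():
        m=(abs(W[...,0]-cx)<60)&(abs(W[...,1]-cy)<55)&(abs(W[...,2]-31)<6)
        s=W[m]; r=cv2.minAreaRect(s[:,:2].astype(np.float32)); print(nm,len(s),np.median(s[:,2]).round(1),np.round(r[0],1),np.round(r[1],1),round(r[2],1))
    m=(abs(W[...,0]-600)<80)&(abs(W[...,1]+20)<240)&(abs(W[...,2]-20)<4)
    s=W[m];print("rail",cv2.minAreaRect(s[:,:2].astype(np.float32)))
    for nm,(cx,cy),z0,zl in(("lens",(593,-161),28,78),("mir",(600,-33),28,76),("iris",(462,182),0,72)):
        m=(abs(W[...,0]-cx)<45)&(abs(W[...,1]-cy)<45)&(W[...,2]>z0+zl)
        s=W[m][:,:2]; r=cv2.minAreaRect(s.astype(np.float32)); c=s.mean(0); ev,E=np.linalg.eigh(np.cov((s-c).T)); d=E[:,1]
        print(nm,len(s),c.round(1),"rect",np.round(r[0],1),np.round(r[1],1),round(r[2],1),"dir",np.degrees(np.arctan2(d[1],d[0])).round(1), "ext",np.ptp(s@E,axis=0).round(1), "mid",(E@((s@E).min(0)+(s@E).max(0))/2).round(1))
W=cloud("top",a["d"])
for u,v in((400,250),(400,150),(405,60),(440,260),(395,200)): print((u,v),W[v,u].round())
```

```text
top
free 591 31.4 [610.8 134.6] [93.4 95.4] 43.6
mir 383 32.5 [602.7 -25.3] [94.5 92.6] 61.9
lens 483 31.9 [ 592.4 -151.5] [93.7 95.5] 48.2
rail ((588.6249389648438, -14.755157470703125), (439.5353698730469, 79.45860290527344), 86.23040008544922)
lens 78 [ 592.2 -151.7] rect [ 593.  -152.3] [11.1 36.3] 89.8 dir -179.4 ext [11.3 36.4] mid [ 593.  -152.3]
mir 186 [601.  -31.3] rect [601.  -29.9] [35.4 43.7] 78.5 dir 171.6 ext [36.3 44.2] mid [601.1 -29.5]
iris 83 [462.6 180.9] rect [462.4 181.9] [10.7 36.8] 88.9 dir -178.8 ext [11.5 37.2] mid [462.4 182.1]
scene
free 517 30.1 [611.4 137.1] [68.9 76.2] 86.6
mir 563 31.2 [601.6 -25.8] [67.3 78.2] 86.1
lens 687 31.3 [ 593.2 -151.2] [64.2 78.3] 84.7
rail ((593.3671875, -13.12744140625), (442.6675720214844, 90.82473754882812), 86.72688293457031)
lens 168 [ 592.2 -151.7] rect [ 591.9 -151.1] [36.9 12. ] 0.4 dir 179.6 ext [12.4 37. ] mid [ 591.9 -151. ]
mir 422 [599.  -37.1] rect [601.5 -28.8] [37.2 44.7] 79.1 dir 171.1 ext [38.1 44.6] mid [601.5 -28.6]
iris 205 [462.5 181.7] rect [462.5 183.8] [39.7 17.2] 5.9 dir 179.8 ext [17.7 40. ] mid [462.7 184. ]
(400, 250) [ 422. -444.   -4.]
(400, 150) [ 696. -434.   67.]
(405, 60) [ 918. -434.  140.]
(440, 260) [ 413. -476.  204.]
(395, 200) [ 564. -434.    1.]
```

Run:
```python
from h import *
a=np.load("top0.npz");b=np.load("scene0.npz")
t=np.radians(3.57); u=np.array([np.sin(t),np.cos(t)]); w=np.array([np.cos(t),-np.sin(t)])
for n,z,off in(("top",a,0),("scene",b,-.8)):
    W=cloud(n,z["d"]); print(n)
    for nm,(cx,cy) in dict(free=(611,136),mir=(602,-27),lens=(593,-151)).items():
        q=W[...,:2]-np.array([cx,cy]); A=q@u;B=q@w
        for lo,hi in((28.5,36),):
            m=(abs(A)<48)&(abs(B)<55)&(W[...,2]>lo+off)&(W[...,2]<hi+off)
            # histogram extents in stripes
            ms=m&(abs(A)<20); Bl=[ (B[ms&(abs(A-k)<4)].min(),B[ms&(abs(A-k)<4)].max()) for k in(-16,-8,8,16)]
            ms=m&(abs(B)<30); Al=[ (A[ms&(abs(B-k)<4)].min(),A[ms&(abs(B-k)<4)].max()) for k in(-28,-20,20,28)]
            print(nm,"B",np.round(Bl,1).tolist(),"A",np.round(Al,1).tolist())
            Bm=np.mean(np.median(Bl,0));Am=np.mean(np.median(Al,0)); print("  centre",(np.array([cx,cy])+Am*u+Bm*w).round(1))
```

```text
top
free B [[-37.8, 37.4], [-37.9, 37.1], [-35.8, 36.4], [-36.0, 36.0]] A [[-31.2, 29.9], [-31.2, 30.5], [-31.6, 29.0], [-28.3, 29.9]]
  centre [610.9 135.3]
mir B [[-38.8, 35.9], [-39.1, 36.0], [-36.8, 35.2], [-37.3, 35.1]] A [[-30.7, 30.1], [-30.5, 30.4], [-29.2, 28.9], [-31.7, 29.2]]
  centre [600.7 -27.4]
lens B [[-35.9, 36.2], [-36.2, 35.8], [-36.8, 37.9], [-37.1, 37.7]] A [[-30.7, 29.9], [-30.5, 27.7], [-32.1, 28.9], [-32.0, 29.2]]
  centre [ 593.2 -152.2]
scene
free B [[-37.7, 37.7], [-37.7, 38.5], [-36.6, 37.1], [-37.8, 35.8]] A [[-32.0, 33.7], [-30.3, 32.6], [-31.8, 34.8], [-30.9, 33.0]]
  centre [610.9 137. ]
mir B [[-38.8, 38.5], [-38.3, 37.6], [-38.7, 37.7], [-38.9, 38.0]] A [[-31.5, 29.5], [-30.7, 35.0], [-29.8, 17.3], [-32.6, 26.7]]
  centre [601.4 -28.5]
lens B [[-37.0, 39.0], [-37.8, 38.4], [-37.9, 37.5], [-37.5, 39.3]] A [[-31.1, 32.6], [-31.5, 31.6], [-31.1, 13.1], [-30.9, 21.8]]
  centre [ 593.4 -153.2]
```

```bash
cat >> h.py <<'E'
from scipy.spatial.transform import Rotation as Ro
def plan(pos,jawdeg,rx=None):
    """jawdeg: jaw axis (mod 180) in world xy; tool x down"""
    s=sense();q=s["ee_rot"];R=Ro.from_quat([q[1],q[2],q[3],q[0]]);M=R.as_matrix()
    best=None
    for k in(0,180):
        a=np.radians(jawdeg+k);z=np.array([np.cos(a),np.sin(a),0]);x=np.array([0,0,-1.]);y=np.cross(z,x)
        rv=(R.inv()*Ro.from_matrix(np.c_[x,y,z])).as_rotvec()
        if best is None or np.linalg.norm(rv)<np.linalg.norm(best):best=rv
    d=M.T@(np.array(pos)-s["eef_pos"])
    print("pos",s["eef_pos"].round(1),"toolz",np.degrees(np.arctan2(M[1,2],M[0,2])).round(2),"tiltx",M[:,0].round(4),"F",s["force"].round(1),"t",round(s["time_s"],2),"w",round(s["grip_width"]*85.4,1),"j",s["joints"].round(2))
    print("lin",(d/300).round(4).tolist(),"rot",(best/.5).round(4).tolist(),"dist",np.linalg.norm(d).round(),"rows>=",max(np.linalg.norm(d)/41.7,np.degrees(np.linalg.norm(best))/7.16).round(1))
E
python3 -c "
from h import *
plan((592.6,-151.8,200),0);plan((592.6,-151.8,200),180);plan((400,-280,230),0)"
```

```text
pos [ 130.3 -508.3  230.8] toolz -75.63 tiltx [-0.      0.0012 -1.    ] F [0.2 0.  0.2] t 0.1 w 85.3 j [-1.54  0.31  1.5   0.    1.33 -0.22]
lin [0.104, 1.7878, -0.7688] rot [-2.64, -0.0016, -0.0019] dist 585.0 rows>= 14.0
pos [ 130.3 -508.3  230.8] toolz -75.63 tiltx [-0.      0.0012 -1.    ] F [0.2 0.  0.2] t 0.1 w 85.3 j [-1.54  0.31  1.5   0.    1.33 -0.22]
lin [0.104, 1.7878, -0.7688] rot [-2.64, -0.0016, -0.0019] dist 585.0 rows>= 14.0
pos [ 130.3 -508.3  230.8] toolz -75.63 tiltx [-0.      0.0012 -1.    ] F [0.2 0.  0.2] t 0.1 w 85.3 j [-1.54  0.31  1.5   0.    1.33 -0.22]
lin [0.0035, 1.0598, -0.5142] rot [-2.64, -0.0016, -0.0019] dist 353.0 rows>= 10.6
```

```bash
python3 -m jog '[{"linear":[0,0.14,-0.06],"rotation":[-0.2,0,0],"grip":85},{"linear":[0,0.28,-0.12],"rotation":[-0.4,0,0],"grip":85},{"linear":[0,0.42,-0.18],"rotation":[-0.6,0,0],"grip":85},{"linear":[0,0.56,-0.24],"rotation":[-0.8,0,0],"grip":85},{"linear":[0,0.7,-0.3],"rotation":[-1,0,0],"grip":85},{"linear":[0,0.7,-0.3],"rotation":[-1,0,0],"grip":85}]' 60; python3 -c "
from h import *
plan((592.6,-151.8,210),0)"
```

```text
time_s: 0.6
eef_pos: [313.9, -366.1, 230.9]
ee_rot: [0.649, 0.28, 0.65, -0.279]
force: [0.6, 0.5, -0.0]
grip_width: 0.998
pos [ 313.9 -366.1  230.9] toolz -46.54 tiltx [ 5.0e-04  2.1e-03 -1.0e+00] F [ 0.6  0.5 -0. ] t 0.6 w 85.2 j [-1.11  0.22  1.62  0.    1.3  -0.29]
lin [0.0715, 1.1656, 0.1206] rot [-1.6244, -0.0009, -0.0044] dist 352.0 rows>= 8.4
```

```bash
python3 -m jog '[{"linear":[0,0.14,0.014],"rotation":[-0.16,0,0],"grip":85},{"linear":[0,0.27,0.028],"rotation":[-0.33,0,0],"grip":85},{"linear":[0,0.4,0.04],"rotation":[-0.5,0,0],"grip":85},{"linear":[0,0.54,0.055],"rotation":[-0.66,0,0],"grip":85},{"linear":[0,0.67,0.07],"rotation":[-0.82,0,0],"grip":85},{"linear":[0,0.8,0.083],"rotation":[-1,0,0],"grip":85},{"linear":[0,0.8,0.083],"rotation":[-1,0,0],"grip":85}]'; python3 -c "
from h import *
plan((592.6,-151.8,200),0)"
```

```text
time_s: 1.18
eef_pos: [508.7, -214.8, 230.7]
ee_rot: [0.699, 0.108, 0.699, -0.105]
force: [-0.9, -0.2, 0.3]
grip_width: 0.999
pos [ 508.7 -214.8  230.7] toolz -17.31 tiltx [ 0.001   0.0036 -1.    ] F [-0.9 -0.2  0.3] t 1.18 w 85.3 j [-0.61  0.37  1.41  0.    1.35 -0.31]
lin [0.1032, 0.2833, 0.2044] rot [-0.6042, 0.001, -0.0075] dist 109.0 rows>= 2.6
```

```bash
python3 -m jog '[{"linear":[0.03,0.1,0.07],"rotation":[-0.2,0,0],"grip":85},{"linear":[0.06,0.19,0.14],"rotation":[-0.4,0,-0.004],"grip":85},{"linear":[0.1,0.283,0.204],"rotation":[-0.604,0,-0.007],"grip":85},{"linear":[0.1,0.283,0.204],"rotation":[-0.604,0,-0.007],"grip":85},{"linear":[0.1,0.283,0.204],"rotation":[-0.604,0,-0.007],"grip":85}]'
python3 - <<'E'
from h import *
p,d=capture("scene"); crop("s",p,(100,340,100,290),"s2",3.2)
p,d=capture("top"); crop("t",p,(155,345,150,260),"t2",4)
plan((592.6,-151.8,100),0)
E
```

```text
time_s: 1.6
eef_pos: [592.5, -150.9, 199.5]
ee_rot: [0.706, -0.0, 0.708, 0.001]
force: [-0.1, -0.5, 0.3]
grip_width: 0.993
pos [ 592.  -152.5  201.1] toolz -0.1 tiltx [ 2.e-04  0.e+00 -1.e+00] F [-0.  -0.1  0.7] t 1.7 w 85.0 j [-0.44  0.53  1.26  0.    1.35 -0.44]
lin [0.337, 0.0023, 0.0021] rot [-0.0035, 0.0005, -0.0] dist 101.0 rows>= 2.4
```

View pics/s2.png

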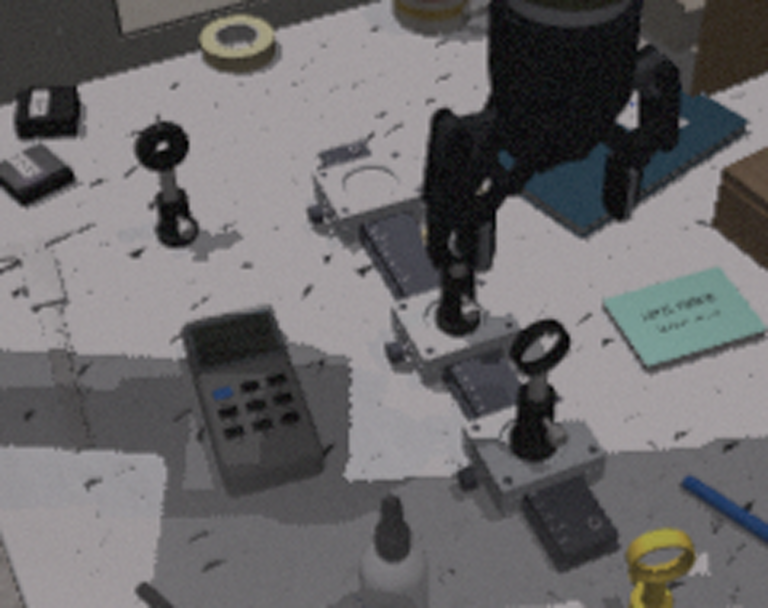

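The gripper is directly above the lens ring (ring at about (540,345) in the crop), with its fingers on either side along x. I'll descend now.

```bash
python3 -m jog '[{"linear":[0.08,0.002,0.002],"rotation":[0,0,0],"grip":85},{"linear":[0.16,0.002,0.002],"rotation":[0,0,0],"grip":85},{"linear":[0.24,0.002,0.002],"rotation":[0,0,0],"grip":85},{"linear":[0.3,0.002,0.002],"rotation":[0,0,0],"grip":85},{"linear":[0.335,0.002,0.002],"rotation":[0,0,0],"grip":85},{"linear":[0.335,0.002,0.002],"rotation":[0,0,0],"grip":85}]'
python3 - <<'E'
from h import *
p,d=capture("scene"); crop("s",p,(180,340,120,270),"s3",4)
plan((592.6,-151.8,100),0)
E
```

```text
time_s: 2.2
eef_pos: [591.3, -152.6, 99.2]
ee_rot: [0.706, 0.002, 0.708, -0.001]
force: [-0.2, 0.1, -0.2]
grip_width: 0.996
pos [ 592.1 -152.7  100.8] toolz -0.19 tiltx [-2.e-04  1.e-04 -1.e+00] F [-0.7 -0.5  0.9] t 2.25 w 84.8 j [-0.44  0.62  1.38 -0.    1.14 -0.44]
lin [0.0027, 0.0029, 0.0016] rot [-0.0067, -0.0005, -0.0002] dist 1.0 rows>= 0.0
```

View pics/s3.png

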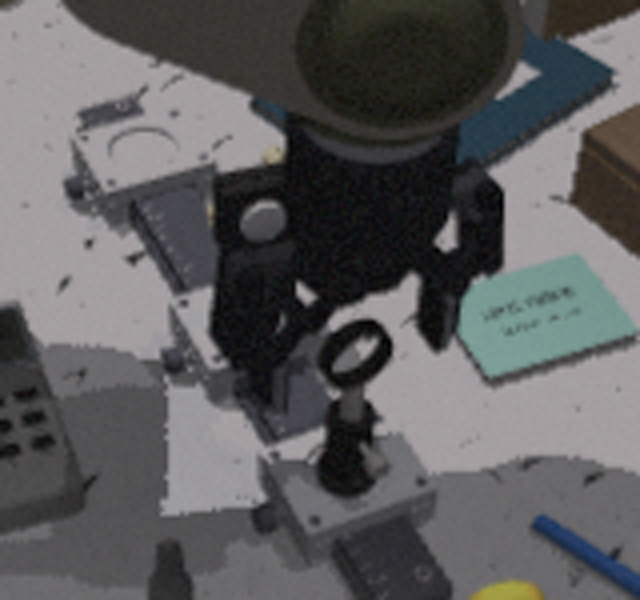

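Run:
```python
from h import *
p,d=capture("scene"); W=cloud("scene",d)
print(proj("scene",[[592,-152,121],[550,-152,113],[634,-152,113]]))
for u,v in((246,216),(243,205),(289,203),(288,198),(269,198),(262,209),(276,206)): print(u,v,W[v,u].round())
```

```text
[[268.12283218 208.91521062]
 [249.29601432 219.06526118]
 [285.89547876 204.54171615]]
246 216 [ 538. -159.  135.]
243 205 [ 529. -165.  175.]
289 203 [ 634. -161.  125.]
288 198 [ 635. -155.  134.]
269 198 [676. -26.  -2.]
262 209 [ 577. -153.  129.]
276 206 [ 608. -154.  124.]
```

```bash
python3 -m jog '[{"linear":[0,0.003,0.002],"rotation":[0,0,0],"grip":30},{"linear":[0,0.003,0.002],"rotation":[0,0,0],"grip":30},{"linear":[0,0.003,0.002],"rotation":[0,0,0],"grip":30},{"linear":[0,0.003,0.002],"rotation":[0,0,0],"grip":30},{"linear":[0,0.003,0.002],"rotation":[0,0,0],"grip":30},{"linear":[0,0.003,0.002],"rotation":[0,0,0],"grip":30},{"linear":[0,0.003,0.002],"rotation":[0,0,0],"grip":30},{"linear":[0,0.003,0.002],"rotation":[0,0,0],"grip":30}]' 60
python3 - <<'E'
from h import *
plan((592.6,-151.8,240),0)
E
```

```text
time_s: 2.97
eef_pos: [593.7, -151.9, 102.7]
ee_rot: [0.708, 0.001, 0.706, -0.001]
force: [-1.1, 0.2, 5.6]
grip_width: 0.415
pos [ 593.7 -151.9  102.7] toolz -0.16 tiltx [ 0.0028 -0.0014 -1.    ] F [-1.1  0.2  5.6] t 2.97 w 35.4 j [-0.44  0.62  1.38 -0.    1.14 -0.44]
lin [-0.4577, -0.0002, -0.0023] rot [-0.0057, 0.0056, 0.0027] dist 137.0 rows>= 3.3
```

```bash
python3 -m jog '[{"linear":[-0.02,0,0],"rotation":[0,0,0],"grip":30},{"linear":[-0.06,0,0],"rotation":[0,0,0],"grip":30},{"linear":[-0.14,0,0],"rotation":[0,0,0],"grip":30},{"linear":[-0.23,0,0],"rotation":[0,0,0],"grip":30},{"linear":[-0.32,0,0],"rotation":[0,0,0],"grip":30},{"linear":[-0.4,0,0],"rotation":[0,0,0],"grip":30},{"linear":[-0.45,0,0],"rotation":[0,0,0],"grip":30},{"linear":[-0.47,0.03,0],"rotation":[0.02,0,0],"grip":30},{"linear":[-0.47,0.1,0.01],"rotation":[0.04,0,0],"grip":30},{"linear":[-0.47,0.18,0.015],"rotation":[0.06,0,0],"grip":30},{"linear":[-0.47,0.28,0.02],"rotation":[0.08,0,0],"grip":30},{"linear":[-0.47,0.38,0.025],"rotation":[0.1,0,0],"grip":30},{"linear":[-0.47,0.48,0.03],"rotation":[0.12,0,0],"grip":30},{"linear":[-0.47,0.58,0.035],"rotation":[0.12,0,0],"grip":30},{"linear":[-0.47,0.68,0.045],"rotation":[0.12,0,0],"grip":30},{"linear":[-0.47,0.78,0.05],"rotation":[0.12,0,0],"grip":30},{"linear":[-0.47,0.87,0.055],"rotation":[0.12,0,0],"grip":30},{"linear":[-0.47,0.93,0.057],"rotation":[0.12,0,0],"grip":30},{"linear":[-0.47,0.96,0.058],"rotation":[0.12,0,0],"grip":30},{"linear":[-0.47,0.96,0.058],"rotation":[0.12,0,0],"grip":30}]' 60
python3 - <<'E'
from h import *
p,d=capture("scene"); crop("s",p,(130,330,60,210),"s4",4); np.savez("s4.npz",p=p,d=d)
plan((610.9,136,108),-3.57)
E
```

```text
time_s: 4.63
eef_pos: [610.9, 138.2, 242.8]
ee_rot: [0.707, 0.021, 0.706, -0.022]
force: [0.4, -0.6, -3.4]
grip_width: 0.415
pos [611.1 136.6 243. ] toolz -3.55 tiltx [ 0.0019 -0.0017 -1.    ] F [ 0.5 -0.6 -1.6] t 4.68 w 35.5 j [ 0.03  0.53  1.14 -0.    1.46  0.1 ]
lin [0.4498, -0.0014, -0.0016] rot [0.0007, 0.0039, 0.0031] dist 135.0 rows>= 3.2
```

View pics/s4.png

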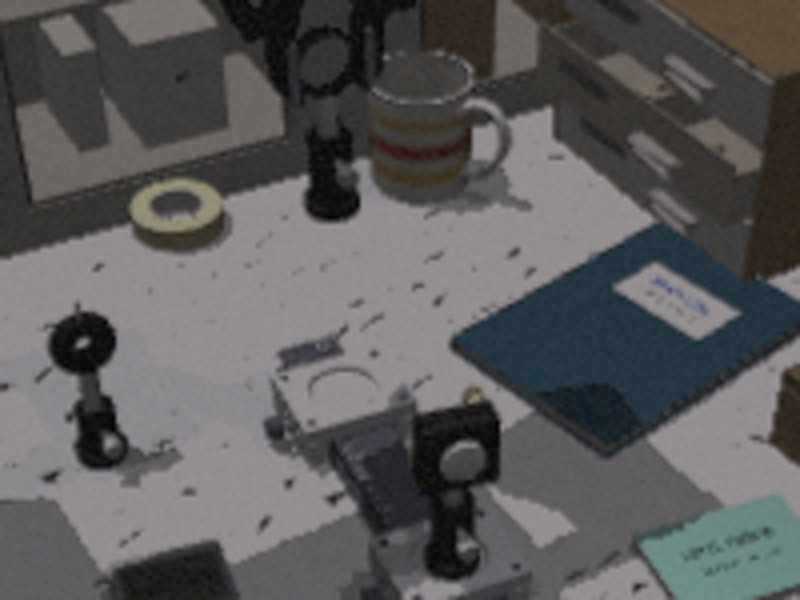

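Run:
```python
from h import *
z=np.load("s4.npz");d=z["d"];W=cloud("scene",d)
print(proj("scene",[[611,136.5,169],[611,136.5,28],[611,136.5,262]]))
for zl,zh in((160,178),(180,205),(245,280)):
    m=(abs(W[...,0]-611)<25)&(abs(W[...,1]-136)<40)&(W[...,2]>zl)&(W[...,2]<zh)
    s=W[m];print(len(s),s.min(0).round(),s.max(0).round(),s.mean(0).round(1))
m=(abs(W[...,0]-611)<8)&(abs(W[...,1]-136)<30)&(W[...,2]>150)&(W[...,2]<190); print("foot min z",W[m][:,2].min())
```

```text
[[212.98188434 111.47769291]
 [215.19637465 158.11799513]
 [211.25725638  75.1545856 ]]
73 [594. 121. 166.] [626. 150. 177.] [607.1 129.5 173.1]
88 [598. 107. 181.] [621. 142. 205.] [604.8 128.8 193.3]
212 [586. 122. 245.] [636. 145. 280.] [613.9 132.8 263.8]
foot min z 167.04693457576457
```

```bash
python3 -m jog '[{"linear":[0.03,0,0],"rotation":[0,0,0],"grip":30},{"linear":[0.1,-0.001,-0.001],"rotation":[0,0.002,0.002],"grip":30},{"linear":[0.18,-0.001,-0.001],"rotation":[0,0.004,0.003],"grip":30},{"linear":[0.26,-0.001,-0.001],"rotation":[0,0.004,0.003],"grip":30},{"linear":[0.33,-0.001,-0.001],"rotation":[0,0.004,0.003],"grip":30},{"linear":[0.39,-0.001,-0.001],"rotation":[0,0.004,0.003],"grip":30},{"linear":[0.43,-0.001,-0.001],"rotation":[0,0.004,0.003],"grip":30},{"linear":[0.45,-0.001,-0.001],"rotation":[0,0.004,0.003],"grip":30},{"linear":[0.45,-0.001,-0.001],"rotation":[0,0.004,0.003],"grip":30}]'
python3 - <<'E'
from h import *
p,d=capture("scene"); crop("s",p,(130,330,60,210),"s5",4); np.savez("s5.npz",p=p,d=d)
plan((610.9,136,103),-3.57)
E
```

```text
time_s: 5.43
eef_pos: [610.6, 135.4, 106.7]
ee_rot: [0.706, 0.022, 0.708, -0.022]
force: [-0.1, -0.2, -2.7]
grip_width: 0.41
pos [611.2 135.6 108. ] toolz -3.59 tiltx [-2.e-04 -2.e-04 -1.e+00] F [-0.7 -0.8 -2.6] t 5.48 w 35.4 j [ 0.03  0.64  1.32 -0.    1.18  0.09]
lin [0.0167, 0.0013, -0.001] rot [-0.0005, -0.0003, 0.0003] dist 5.0 rows>= 0.1
```

View pics/s5.png

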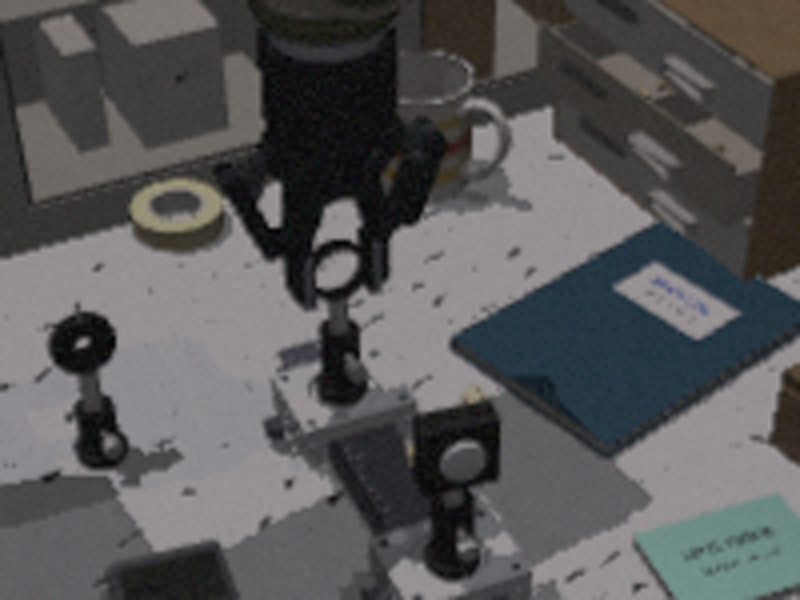

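The lens is just above the recess of the free carrier (foot at about (340,390) in the crop). I'll lower it slowly.

```bash
python3 -m jog '[{"linear":[0.005,0,0],"rotation":[0,0,0],"grip":30},{"linear":[0.01,0,0],"rotation":[0,0,0],"grip":30},{"linear":[0.013,0,0],"rotation":[0,0,0],"grip":30},{"linear":[0.013,0,0],"rotation":[0,0,0],"grip":30}]'
python3 - <<'E'
from h import *
plan((610.9,136,103),-3.57)
E
```

```text
time_s: 5.82
eef_pos: [611.3, 135.6, 104.3]
ee_rot: [0.707, 0.022, 0.707, -0.022]
force: [0.2, -0.2, -3.0]
grip_width: 0.411
pos [611.3 135.6 104.3] toolz -3.59 tiltx [ 3.e-04 -1.e-04 -1.e+00] F [ 0.2 -0.2 -3. ] t 5.82 w 35.1 j [ 0.03  0.65  1.33 -0.    1.17  0.09]
lin [0.0045, 0.0013, -0.0013] rot [-0.0005, 0.0006, 0.0002] dist 1.0 rows>= 0.0
```

```bash
python3 -m jog '[{"linear":[0.003,0,0],"rotation":[0,0,0],"grip":30},{"linear":[0.005,0,0],"rotation":[0,0,0],"grip":30},{"linear":[0.005,0,0],"rotation":[0,0,0],"grip":30}]'; python3 -m jog '[{"linear":[0.003,0,0],"rotation":[0,0,0],"grip":30},{"linear":[0.003,0,0],"rotation":[0,0,0],"grip":30}]'
```

```text
time_s: 6.07
eef_pos: [611.2, 135.6, 102.8]
ee_rot: [0.707, 0.022, 0.707, -0.022]
force: [-0.7, -0.8, -1.4]
grip_width: 0.41
time_s: 6.23
eef_pos: [611.4, 135.7, 102.7]
ee_rot: [0.707, 0.022, 0.706, -0.022]
force: [-2.2, 0.1, 4.0]
grip_width: 0.413
```

```bash
python3 -m jog '[{"linear":[0,0,0],"rotation":[0,0,0],"grip":45},{"linear":[0,0,0],"rotation":[0,0,0],"grip":60},{"linear":[0,0,0],"rotation":[0,0,0],"grip":85},{"linear":[0,0,0],"rotation":[0,0,0],"grip":85},{"linear":[0,0,0],"rotation":[0,0,0],"grip":85},{"linear":[-0.02,0,0],"rotation":[0,0,0],"grip":85},{"linear":[-0.1,0,0],"rotation":[0,0,0],"grip":85},{"linear":[-0.2,0,0],"rotation":[0,0,0],"grip":85},{"linear":[-0.3,0,0],"rotation":[0,0,0],"grip":85},{"linear":[-0.35,0,0],"rotation":[0,0,0],"grip":85}]'
python3 - <<'E'
from h import *
p,d=capture("scene"); crop("s",p,(130,330,60,210),"s6",4); np.savez("s6.npz",p=p,d=d)
W=cloud("scene",d)
for zl,zh in((30,42),(42,70),(105,140)):
    m=(abs(W[...,0]-611)<25)&(abs(W[...,1]-136)<30)&(W[...,2]>zl)&(W[...,2]<zh)
    s=W[m];print(len(s),s.min(0).round(),s.max(0).round(),s.mean(0).round(1))
W=cloud("scene",np.load("scene0.npz")["d"])
m=(abs(W[...,0]-600)<30)&(abs(W[...,1]+33)<40)&(W[...,2]>102)
s=W[m]; print("mir top z",np.percentile(s[:,2],[90,99,100]))
plan((600.3,-35.4,205),-8.6)
E
```

```text
time_s: 7.07
eef_pos: [612.2, 135.8, 212.2]
ee_rot: [0.709, 0.022, 0.704, -0.022]
force: [0.3, 0.4, -0.1]
grip_width: 0.995
154 [586. 106.  30.] [636. 166.  41.] [607.7 129.2  33.1]
84 [598. 106.  43.] [619. 141.  70.] [605.5 125.3  58.6]
109 [592. 129. 105.] [629. 144. 140.] [609.6 135.2 123.8]
mir top z [141.57214816 143.00715506 144.41558038]
pos [612.9 135.9 214.1] toolz -3.57 tiltx [ 9.8e-03  2.0e-04 -1.0e+00] F [ 0.3 -0.2  2.6] t 7.12 w 85.0 j [ 0.03  0.55  1.19 -0.    1.39  0.09]
lin [0.0298, -0.5724, -0.0065] rot [0.1756, 0.0194, -0.0025] dist 172.0 rows>= 4.1
```

View pics/s6.png

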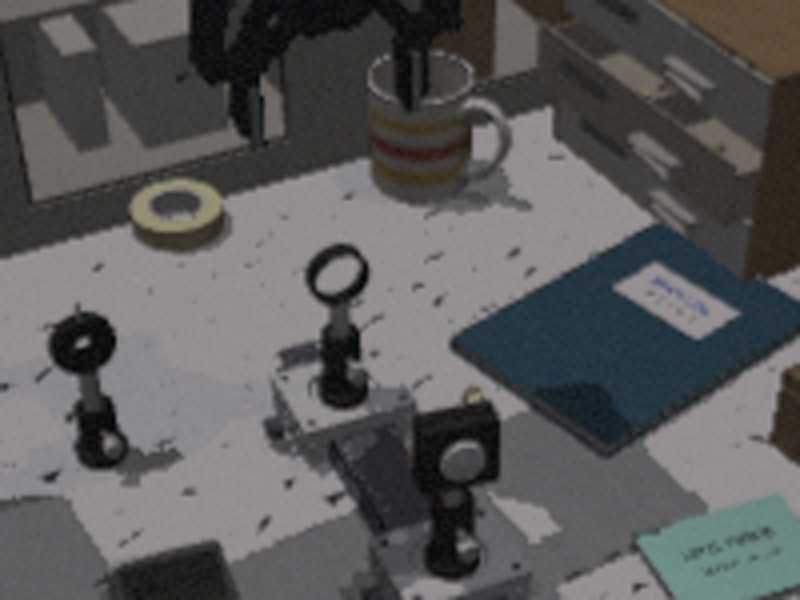

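The lens stands upright on the free carrier (foot at about (343,390)). Mirror next.

```bash
python3 -m jog '[{"linear":[0,-0.08,0],"rotation":[0.04,0.005,0],"grip":85},{"linear":[0,-0.2,0],"rotation":[0.08,0.01,0],"grip":85},{"linear":[0.01,-0.32,0],"rotation":[0.12,0.015,0],"grip":85},{"linear":[0.02,-0.43,-0.004],"rotation":[0.175,0.019,-0.002],"grip":85},{"linear":[0.03,-0.52,-0.006],"rotation":[0.175,0.019,-0.002],"grip":85},{"linear":[0.03,-0.572,-0.006],"rotation":[0.175,0.019,-0.002],"grip":85},{"linear":[0.03,-0.572,-0.006],"rotation":[0.175,0.019,-0.002],"grip":85}]'
python3 - <<'E'
from h import *
plan((600.3,-35.4,102),-8.6)
E
```

```text
time_s: 7.7
eef_pos: [600.1, -38.3, 204.7]
ee_rot: [0.705, 0.054, 0.705, -0.054]
force: [-0.1, -0.6, -0.4]
grip_width: 0.993
pos [600.1 -38.3 204.7] toolz -8.79 tiltx [-4.e-04 -3.e-04 -1.e+00] F [-0.1 -0.6 -0.4] t 7.7 w 84.8 j [-0.26  0.5   1.29 -0.    1.35 -0.1 ]
lin [0.3424, 0.0099, -0.0009] rot [-0.0067, -0.0006, 0.0006] dist 103.0 rows>= 2.5
```

```bash
python3 -m jog '[{"linear":[0.06,0.006,0],"rotation":[0,0,0],"grip":85},{"linear":[0.1,0.006,0],"rotation":[0,0,0],"grip":85},{"linear":[0.12,0.006,0],"rotation":[0,0,0],"grip":85},{"linear":[0.12,0.006,0],"rotation":[0,0,0],"grip":85}]'
python3 - <<'E'
from h import *
p,d=capture("top"); crop("t",p,(200,300,150,225),"t3",6);plan((600.3,-35.4,102),-8.6)
p,d=capture("scene"); crop("s",p,(180,340,100,250),"s7",4); np.savez("s7.npz",p=p,d=d)
plan((600.3,-35.4,102),-8.6)
W=cloud("scene",d); print(proj("scene",[[600.3,-35.4,120]]))
E
```

```text
time_s: 8.03
eef_pos: [599.9, -35.7, 167.5]
ee_rot: [0.704, 0.054, 0.706, -0.054]
force: [-0.0, 0.5, -0.3]
grip_width: 0.993
pos [600.3 -35.9 168.6] toolz -8.75 tiltx [-0.0011  0.     -1.    ] F [-0.5 -1.1  0.6] t 8.08 w 85.2 j [-0.25  0.53  1.34 -0.    1.27 -0.1 ]
lin [0.2219, 0.0016, -0.0001] rot [-0.0051, -0.0022, 0.0003] dist 67.0 rows>= 1.6
pos [600.7 -36.1 169.3] toolz -8.75 tiltx [ 2.e-04 -4.e-04 -1.e+00] F [-0.2  0.3 -0.3] t 8.13 w 85.1 j [-0.25  0.53  1.34 -0.    1.27 -0.1 ]
lin [0.2243, 0.0021, -0.0016] rot [-0.0053, 0.0006, 0.0007] dist 67.0 rows>= 1.6
[[243.73696706 172.66087962]]
```

View pics/s7.png

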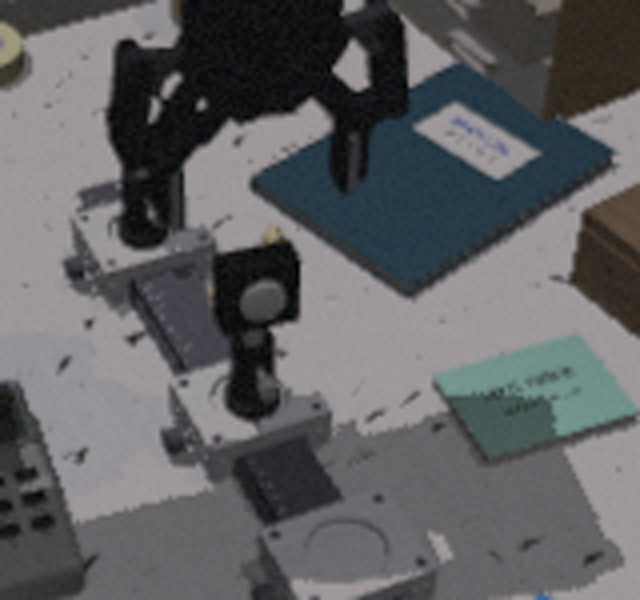

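```bash
python3 -m jog '[{"linear":[0.06,0.002,0],"rotation":[0,0,0],"grip":85},{"linear":[0.13,0.002,-0.001],"rotation":[-0.003,0,0],"grip":85},{"linear":[0.19,0.002,-0.001],"rotation":[-0.005,0,0],"grip":85},{"linear":[0.224,0.002,-0.001],"rotation":[-0.005,0,0],"grip":85},{"linear":[0.224,0.002,-0.001],"rotation":[-0.005,0,0],"grip":85},{"linear":[0.224,0.002,-0.001],"rotation":[-0.005,0,0],"grip":36},{"linear":[0.224,0.002,-0.001],"rotation":[-0.005,0,0],"grip":36},{"linear":[0.224,0.002,-0.001],"rotation":[-0.005,0,0],"grip":36},{"linear":[0.224,0.002,-0.001],"rotation":[-0.005,0,0],"grip":36},{"linear":[0.224,0.002,-0.001],"rotation":[-0.005,0,0],"grip":36},{"linear":[0.224,0.002,-0.001],"rotation":[-0.005,0,0],"grip":36},{"linear":[0.224,0.002,-0.001],"rotation":[-0.005,0,0],"grip":36},{"linear":[0.224,0.002,-0.001],"rotation":[-0.005,0,0],"grip":36}]' 60
python3 - <<'E'
from h import *
p,d=capture("scene"); crop("s",p,(180,340,100,250),"s8",4)
plan((593.3,-152.3-6.5,190),-3.57)
E
```

```text
time_s: 9.22
eef_pos: [601.2, -35.6, 103.5]
ee_rot: [0.706, 0.053, 0.704, -0.053]
force: [-0.1, 0.3, 6.1]
grip_width: 0.507
pos [601.2 -35.6 103.5] toolz -8.61 tiltx [ 0.0027 -0.001  -1.    ] F [-0.3 -0.3  5.5] t 9.27 w 43.3 j [-0.25  0.6   1.41 -0.    1.13 -0.1 ]
lin [-0.2879, -0.41, 0.0364] rot [-0.1759, 0.0056, 0.0014] dist 151.0 rows>= 3.6
```

View pics/s8.png

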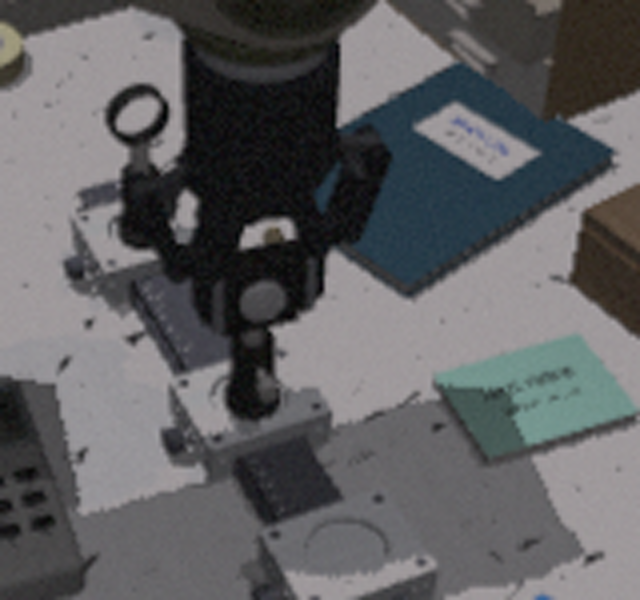

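```bash
python3 -m jog '[{"linear":[-0.02,0,0],"rotation":[0,0,0],"grip":36},{"linear":[-0.06,0,0],"rotation":[0,0,0],"grip":36},{"linear":[-0.13,0,0],"rotation":[0,0,0],"grip":36},{"linear":[-0.2,0,0],"rotation":[0,0,0],"grip":36},{"linear":[-0.26,-0.02,0.002],"rotation":[-0.01,0,0],"grip":36},{"linear":[-0.288,-0.08,0.007],"rotation":[-0.03,0.002,0],"grip":36},{"linear":[-0.288,-0.16,0.014],"rotation":[-0.06,0.004,0],"grip":36},{"linear":[-0.288,-0.24,0.02],"rotation":[-0.1,0.005,0],"grip":36},{"linear":[-0.288,-0.32,0.027],"rotation":[-0.14,0.005,0],"grip":36},{"linear":[-0.288,-0.38,0.032],"rotation":[-0.17,0.005,0],"grip":36},{"linear":[-0.288,-0.41,0.035],"rotation":[-0.176,0.005,0],"grip":36},{"linear":[-0.288,-0.41,0.035],"rotation":[-0.176,0.005,0],"grip":36},{"linear":[-0.288,-0.41,0.035],"rotation":[-0.176,0.005,0],"grip":36}]'
python3 - <<'E'
from h import *
p,d=capture("scene"); crop("s",p,(180,340,120,270),"s9",4)
W=cloud("scene",d)
s=sense();x,y,z=s["eef_pos"]
for zl,zh in((z-77,z-66),(z-62,z-40),(z-5,z+40)):
    m=(abs(W[...,0]-x)<25)&(abs(W[...,1]-y)<45)&(W[...,2]>zl)&(W[...,2]<zh)
    s=W[m];print(len(s),s.min(0).round(),s.max(0).round(),s.mean(0).round(1))
plan((592.9,-158.8,108),-3.57)
E
```

```text
time_s: 10.35
eef_pos: [592.8, -158.2, 190.0]
ee_rot: [0.707, 0.022, 0.707, -0.022]
force: [0.7, 0.2, -2.6]
grip_width: 0.51
80 [ 576. -166.  113.] [ 602. -137.  124.] [ 585.6 -157.7  120.1]
89 [ 580. -181.  128.] [ 600. -142.  150.] [ 585.9 -158.5  139.8]
575 [ 568. -173.  185.] [ 618. -131.  230.] [ 596.1 -162.   214.2]
pos [ 592.9 -157.7  190. ] toolz -3.55 tiltx [-1.e-04 -1.e-04 -1.e+00] F [ 0.1  0.3 -2.9] t 10.4 w 43.2 j [-0.45  0.54  1.27 -0.    1.33 -0.39]
lin [0.2733, -0.0037, 0.0003] rot [0.0006, -0.0001, 0.0003] dist 82.0 rows>= 2.0
```

View pics/s9.png

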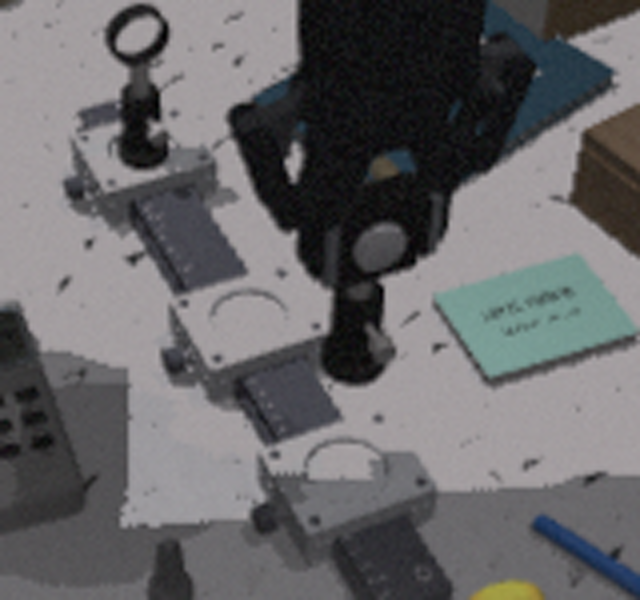

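```bash
python3 -m jog '[{"linear":[0.03,-0.002,0],"rotation":[0,0,0],"grip":36},{"linear":[0.09,-0.005,0],"rotation":[0,0,0],"grip":36},{"linear":[0.16,-0.005,0],"rotation":[0,0,0],"grip":36},{"linear":[0.22,-0.005,0],"rotation":[0,0,0],"grip":36},{"linear":[0.255,-0.005,0],"rotation":[0,0,0],"grip":36},{"linear":[0.27,-0.005,0],"rotation":[0,0,0],"grip":36},{"linear":[0.273,-0.005,0],"rotation":[0,0,0],"grip":36},{"linear":[0.273,-0.005,0],"rotation":[0,0,0],"grip":36}]'; python3 -m jog '[{"linear":[0.005,0,0],"rotation":[0,0,0],"grip":36},{"linear":[0.009,0,0],"rotation":[0,0,0],"grip":36},{"linear":[0.012,0,0],"rotation":[0,0,0],"grip":36},{"linear":[0.012,0,0],"rotation":[0,0,0],"grip":36}]'
python3 - <<'E'
from h import *
p,d=capture("scene"); crop("s",p,(180,340,120,270),"s10",4)
plan((592.9,-158.8,103),-3.57)
E
```

```text
time_s: 11.07
eef_pos: [593.2, -159.0, 108.7]
ee_rot: [0.707, 0.022, 0.706, -0.022]
force: [0.4, -0.2, -2.4]
grip_width: 0.508
time_s: 11.4
eef_pos: [593.2, -159.1, 105.2]
ee_rot: [0.707, 0.022, 0.706, -0.022]
force: [0.6, 0.1, -3.6]
grip_width: 0.505
pos [ 593.2 -159.1  105.2] toolz -3.54 tiltx [ 9.e-04 -6.e-04 -1.e+00] F [-1.2 -0.5 -2.4] t 11.45 w 43.5 j [-0.45  0.62  1.37 -0.    1.15 -0.39]
lin [0.0074, 0.0008, -0.001] rot [0.0011, 0.0019, 0.001] dist 2.0 rows>= 0.1
```

View pics/s10.png

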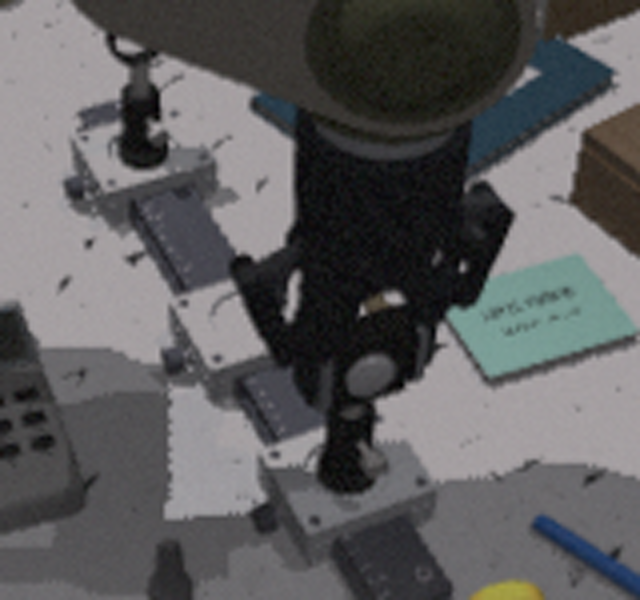

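```bash
python3 -m jog '[{"linear":[0.003,0,0],"rotation":[0,0,0],"grip":36},{"linear":[0.005,0,0],"rotation":[0,0,0],"grip":36},{"linear":[0.005,0,0],"rotation":[0,0,0],"grip":36}]'; python3 -m jog '[{"linear":[0.003,0,0],"rotation":[0,0,0],"grip":36},{"linear":[0.003,0,0],"rotation":[0,0,0],"grip":36}]'; python3 -m jog '[{"linear":[0,0,0],"rotation":[0,0,0],"grip":36}]'
```

```text
time_s: 11.7
eef_pos: [593.2, -159.1, 103.6]
ee_rot: [0.707, 0.022, 0.706, -0.022]
force: [0.3, 0.1, -2.5]
grip_width: 0.508
time_s: 11.87
eef_pos: [593.3, -159.1, 103.6]
ee_rot: [0.707, 0.022, 0.706, -0.022]
force: [-2.8, 0.3, 3.2]
grip_width: 0.507
time_s: 11.95
eef_pos: [593.3, -159.2, 103.7]
ee_rot: [0.707, 0.021, 0.706, -0.022]
force: [0.7, 0.4, -3.1]
grip_width: 0.508
```

```bash
python3 -m jog '[{"linear":[0.003,0,0],"rotation":[0,0,0],"grip":36},{"linear":[0.004,0,0],"rotation":[0,0,0],"grip":36},{"linear":[0.004,0,0],"rotation":[0,0,0],"grip":36}]'
```

```text
time_s: 12.2
eef_pos: [593.5, -159.3, 103.5]
ee_rot: [0.708, 0.021, 0.706, -0.022]
force: [-2.7, 1.2, 7.3]
grip_width: 0.506
```

Seated: 7 N of contact force with no further descent. I'll release and retreat straight up.

```bash
python3 -m jog '[{"linear":[0,0,0],"rotation":[0,0,0],"grip":50},{"linear":[0,0,0],"rotation":[0,0,0],"grip":65},{"linear":[0,0,0],"rotation":[0,0,0],"grip":85},{"linear":[0,0,0],"rotation":[0,0,0],"grip":85},{"linear":[0,0,0],"rotation":[0,0,0],"grip":85},{"linear":[-0.02,0,0],"rotation":[0,0,0],"grip":85},{"linear":[-0.1,0,0],"rotation":[0,0,0],"grip":85},{"linear":[-0.2,0,0],"rotation":[0,0,0],"grip":85},{"linear":[-0.3,0,0],"rotation":[0,0,0],"grip":85},{"linear":[-0.35,0,0],"rotation":[0,0,0],"grip":85}]'
python3 - <<'E'
from h import *
p,d=capture("scene"); crop("s",p,(130,330,100,270),"s11",3.5); np.savez("s11.npz",p=p,d=d)
W=cloud("scene",d)
for nm,x,y in(("lens",611,136),("mir",593,-155)):
  for zl,zh in((33,42),(42,70),(103,145)):
    m=(abs(W[...,0]-x)<25)&(abs(W[...,1]-y)<35)&(W[...,2]>zl)&(W[...,2]<zh)
    s=W[m];r=cv2.minAreaRect(s[:,:2].astype(np.float32));print(nm,len(s),s.min(0).round(),s.max(0).round(),s.mean(0).round(1),r)
plan((611,136,205),-3.57)
E
```

```text
time_s: 13.03
eef_pos: [594.1, -159.5, 212.9]
ee_rot: [0.709, 0.02, 0.704, -0.023]
force: [-0.8, 0.2, 0.2]
grip_width: 0.996
lens 52 [586. 106.  33.] [636. 165.  42.] [606.3 127.6  35.8] ((603.6395874023438, 128.982177734375), (37.78310775756836, 61.27534866333008), 30.71029281616211)
lens 95 [598. 104.  42.] [619. 141.  70.] [605.9 123.2  59.1] ((606.091064453125, 122.35134887695312), (33.243595123291016, 22.44399642944336), 75.7485580444336)
lens 115 [591. 128. 103.] [629. 143. 141.] [609.5 135.4 122.9] ((610.1036376953125, 136.73255920410156), (14.00317096710205, 37.60464859008789), 85.56629943847656)
mir 87 [ 569. -181.   33.] [ 616. -121.   42.] [ 586.7 -155.1   35.5] ((593.1320190429688, -151.27789306640625), (46.05104064941406, 58.85188293457031), 15.733404159545898)
mir 128 [ 580. -183.   42.] [ 604. -142.   70.] [ 588.2 -164.1   59.1] ((589.5267333984375, -163.6635284423828), (37.65000534057617, 24.32455825805664), 73.1697769165039)
mir 515 [ 569. -171.  103.] [ 616. -132.  144.] [ 590.4 -159.9  129.4] ((592.9254150390625, -151.80433654785156), (37.6859016418457, 45.84504318237305), 85.5218734741211)
pos [ 594.7 -159.8  214.8] toolz -3.52 tiltx [ 0.01   -0.0053 -0.9999] F [ 1.4 -0.   2.4] t 13.08 w 85.0 j [-0.45  0.52  1.24 -0.    1.37 -0.39]
lin [0.0278, 0.9876, -0.0067] rot [0.0016, 0.0207, 0.0094] dist 296.0 rows>= 7.1
```

View pics/s11.png

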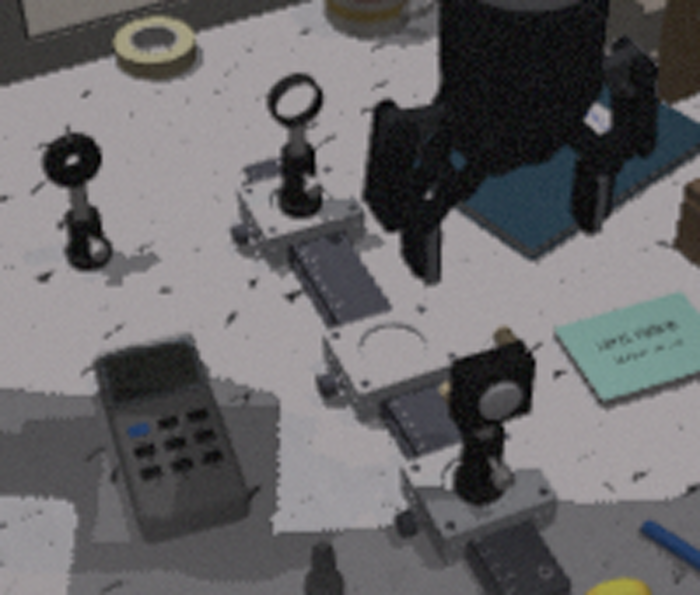

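The mirror stands upright in the lens's former carrier (foot at about (480,485)), and the middle carrier is empty. I'll go back for the lens.

```bash
python3 -m jog '[{"linear":[0,0.05,0],"rotation":[0,0.01,0],"grip":85},{"linear":[0.01,0.16,-0.001],"rotation":[0,0.02,0.009],"grip":85},{"linear":[0.028,0.28,-0.002],"rotation":[0,0.02,0.009],"grip":85},{"linear":[0.028,0.4,-0.003],"rotation":[0,0.02,0.009],"grip":85},{"linear":[0.028,0.52,-0.004],"rotation":[0,0.02,0.009],"grip":85},{"linear":[0.028,0.64,-0.005],"rotation":[0,0.02,0.009],"grip":85},{"linear":[0.028,0.76,-0.006],"rotation":[0,0.02,0.009],"grip":85},{"linear":[0.028,0.87,-0.006],"rotation":[0,0.02,0.009],"grip":85},{"linear":[0.028,0.95,-0.006],"rotation":[0,0.02,0.009],"grip":85},{"linear":[0.028,0.987,-0.006],"rotation":[0,0.02,0.009],"grip":85},{"linear":[0.028,0.987,-0.006],"rotation":[0,0.02,0.009],"grip":85},{"linear":[0.028,0.987,-0.006],"rotation":[0,0.02,0.009],"grip":85}]'
python3 - <<'E'
from h import *
p,d=capture("scene")
plan((610.6,136.2,102),-3.57)
E
```

```text
time_s: 14.08
eef_pos: [610.9, 135.6, 204.5]
ee_rot: [0.707, 0.021, 0.707, -0.022]
force: [0.3, -1.0, 0.3]
grip_width: 0.991
pos [611.1 134.9 204.7] toolz -3.56 tiltx [-3.e-04 -6.e-04 -1.e+00] F [0.2 0.2 0.6] t 14.13 w 84.9 j [ 0.03  0.56  1.2  -0.    1.38  0.09]
lin [0.3422, 0.0045, -0.0018] rot [0.0003, -0.0005, 0.0013] dist 103.0 rows>= 2.5
```

```bash
python3 -m jog '[{"linear":[0.06,0.003,-0.001],"rotation":[0,0,0],"grip":85},{"linear":[0.15,0.003,-0.001],"rotation":[0,0,0],"grip":85},{"linear":[0.24,0.003,-0.001],"rotation":[0,0,0],"grip":85},{"linear":[0.31,0.003,-0.001],"rotation":[0,0,0],"grip":85},{"linear":[0.342,0.003,-0.001],"rotation":[0,0,0],"grip":85},{"linear":[0.342,0.003,-0.001],"rotation":[0,0,0],"grip":85},{"linear":[0.342,0.003,-0.001],"rotation":[0,0,0],"grip":30},{"linear":[0.342,0.003,-0.001],"rotation":[0,0,0],"grip":30},{"linear":[0.342,0.003,-0.001],"rotation":[0,0,0],"grip":30},{"linear":[0.342,0.003,-0.001],"rotation":[0,0,0],"grip":30},{"linear":[0.342,0.003,-0.001],"rotation":[0,0,0],"grip":30},{"linear":[0.342,0.003,-0.001],"rotation":[0,0,0],"grip":30},{"linear":[0.342,0.003,-0.001],"rotation":[0,0,0],"grip":30},{"linear":[0.342,0.003,-0.001],"rotation":[0,0,0],"grip":30}]' 60
python3 - <<'E'
from h import *
p,d=capture("scene"); crop("s",p,(130,330,60,210),"s12",4)
plan((601.2,-27.5,190),-3.57)
E
```

```text
time_s: 15.3
eef_pos: [611.4, 135.7, 103.5]
ee_rot: [0.708, 0.022, 0.706, -0.022]
force: [-0.8, 0.4, 6.4]
grip_width: 0.41
pos [611.5 135.7 103.5] toolz -3.56 tiltx [ 2.2e-03 -7.0e-04 -1.0e+00] F [ 0.1 -0.7  6.2] t 15.35 w 35.3 j [ 0.03  0.65  1.33 -0.    1.16  0.09]
lin [-0.288, -0.5453, 0.0002] rot [0.0004, 0.0044, 0.0011] dist 185.0 rows>= 4.4
```

View pics/s12.png

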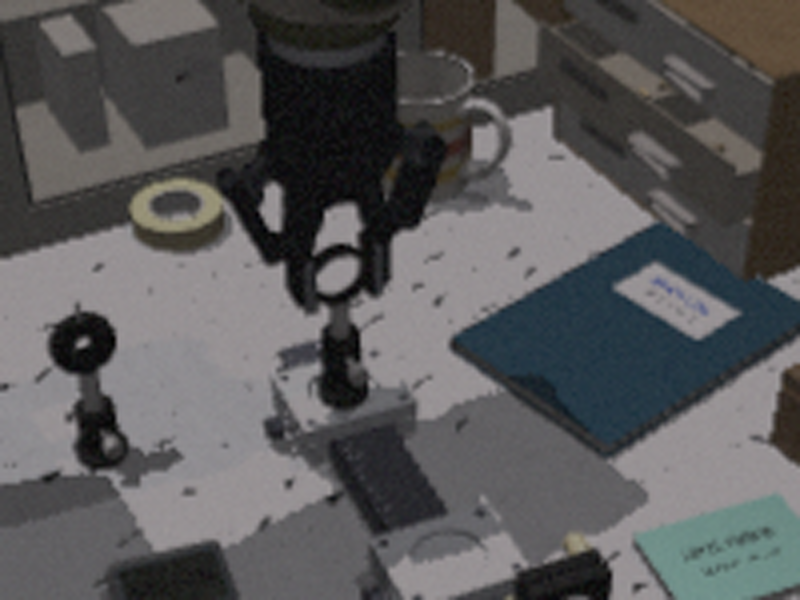

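```bash
python3 -m jog '[{"linear":[-0.02,0,0],"rotation":[0,0,0],"grip":30},{"linear":[-0.06,0,0],"rotation":[0,0,0],"grip":30},{"linear":[-0.13,0,0],"rotation":[0,0,0],"grip":30},{"linear":[-0.2,-0.01,0],"rotation":[0,0,0],"grip":30},{"linear":[-0.26,-0.05,0],"rotation":[0,0.004,0],"grip":30},{"linear":[-0.288,-0.12,0],"rotation":[0,0.004,0],"grip":30},{"linear":[-0.288,-0.21,0],"rotation":[0,0.004,0],"grip":30},{"linear":[-0.288,-0.3,0],"rotation":[0,0.004,0],"grip":30},{"linear":[-0.288,-0.39,0],"rotation":[0,0.004,0],"grip":30},{"linear":[-0.288,-0.46,0],"rotation":[0,0.004,0],"grip":30},{"linear":[-0.288,-0.52,0],"rotation":[0,0.004,0],"grip":30},{"linear":[-0.288,-0.545,0],"rotation":[0,0.004,0],"grip":30},{"linear":[-0.288,-0.545,0],"rotation":[0,0.004,0],"grip":30},{"linear":[-0.288,-0.545,0],"rotation":[0,0.004,0],"grip":30}]'
python3 - <<'E'
from h import *
p,d=capture("scene"); crop("s",p,(160,320,80,230),"s13",4)
W=cloud("scene",d)
s=sense();x,y,z=s["eef_pos"]
for zl,zh in((z-78,z-66),(z-62,z-40)):
    m=(abs(W[...,0]-x)<25)&(abs(W[...,1]-y)<45)&(W[...,2]>zl)&(W[...,2]<zh)
    s=W[m];print(len(s),s.min(0).round(),s.max(0).round(),s.mean(0).round(1))
plan((601.2,-27.5,108),-3.57)
E
```

```text
time_s: 16.52
eef_pos: [601.1, -26.9, 190.3]
ee_rot: [0.707, 0.022, 0.707, -0.022]
force: [-1.0, 0.9, -2.6]
grip_width: 0.413
73 [584. -44. 114.] [614. -12. 124.] [595.4 -34.9 120.5]
84 [588. -58. 128.] [608. -20. 150.] [593.9 -34.9 140.3]
pos [601.1 -26.4 190.2] toolz -3.52 tiltx [ 2.e-04 -2.e-04 -1.e+00] F [ 0.5 -0.1 -2.2] t 16.57 w 35.0 j [-0.24  0.51  1.31 -0.    1.32 -0.18]
lin [0.2742, -0.0036, 0.0003] rot [0.0018, 0.0005, 0.0003] dist 82.0 rows>= 2.0
```

View pics/s13.png

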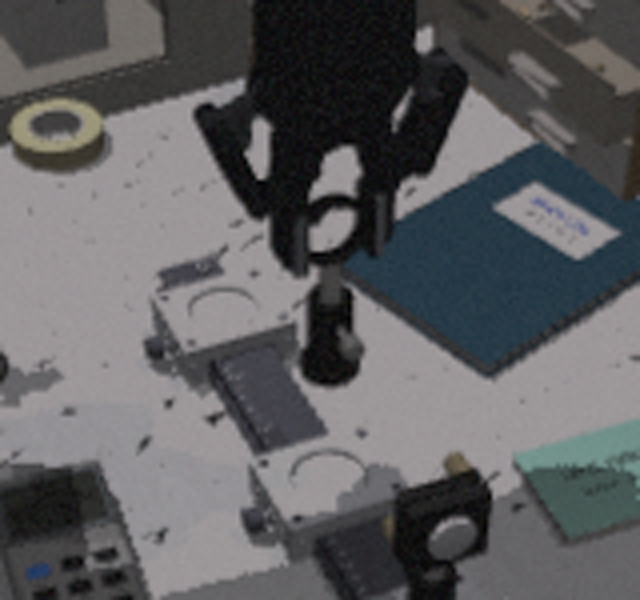

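```bash
python3 -m jog '[{"linear":[0.03,-0.002,0.001],"rotation":[0,0,0],"grip":30},{"linear":[0.09,-0.002,0.001],"rotation":[0,0,0],"grip":30},{"linear":[0.16,-0.002,0.001],"rotation":[0,0,0],"grip":30},{"linear":[0.22,-0.002,0.001],"rotation":[0,0,0],"grip":30},{"linear":[0.255,-0.002,0.001],"rotation":[0,0,0],"grip":30},{"linear":[0.27,-0.002,0.001],"rotation":[0,0,0],"grip":30},{"linear":[0.274,-0.002,0.001],"rotation":[0,0,0],"grip":30},{"linear":[0.274,-0.002,0.001],"rotation":[0,0,0],"grip":30}]'; python3 -m jog '[{"linear":[0.005,0,0],"rotation":[0,0,0],"grip":30},{"linear":[0.009,0,0],"rotation":[0,0,0],"grip":30},{"linear":[0.012,0,0],"rotation":[0,0,0],"grip":30},{"linear":[0.012,0,0],"rotation":[0,0,0],"grip":30}]'
python3 - <<'E'
from h import *
p,d=capture("scene"); crop("s",p,(160,320,80,230),"s14",4)
plan((601.2,-27.5,103),-3.57)
E
```

```text
time_s: 17.23
eef_pos: [601.8, -26.8, 108.5]
ee_rot: [0.707, 0.021, 0.706, -0.022]
force: [0.2, -0.9, -2.6]
grip_width: 0.408
time_s: 17.57
eef_pos: [601.8, -26.8, 105.1]
ee_rot: [0.707, 0.021, 0.706, -0.022]
force: [0.5, -0.2, -2.5]
grip_width: 0.41
pos [601.8 -26.8 105.1] toolz -3.5 tiltx [ 1.2e-03 -4.0e-04 -1.0e+00] F [ 0.4 -0.1 -3.5] t 17.62 w 35.2 j [-0.24  0.6   1.41 -0.    1.13 -0.18]
lin [0.0069, -0.0024, -0.0019] rot [0.0024, 0.0025, 0.0006] dist 2.0 rows>= 0.1
```

View pics/s14.png

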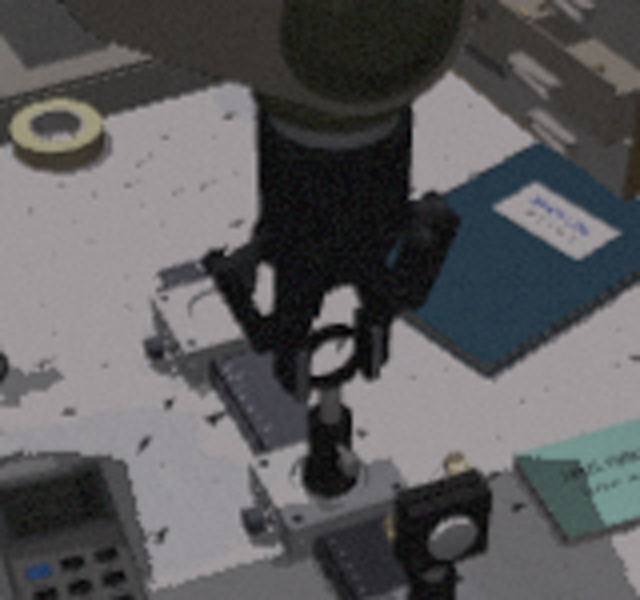

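```bash
python3 -m jog '[{"linear":[0.003,0,0],"rotation":[0,0,0],"grip":30},{"linear":[0.006,0,0],"rotation":[0,0,0],"grip":30},{"linear":[0.006,0,0],"rotation":[0,0,0],"grip":30}]'; python3 -m jog '[{"linear":[0.003,0,0],"rotation":[0,0,0],"grip":30},{"linear":[0.004,0,0],"rotation":[0,0,0],"grip":30},{"linear":[0.004,0,0],"rotation":[0,0,0],"grip":30}]'
```

```text
time_s: 17.87
eef_pos: [602.0, -26.9, 103.6]
ee_rot: [0.707, 0.021, 0.706, -0.022]
force: [-0.6, 0.2, -1.4]
grip_width: 0.413
time_s: 18.12
eef_pos: [602.2, -27.0, 103.5]
ee_rot: [0.708, 0.021, 0.706, -0.022]
force: [-3.0, 0.1, 6.9]
grip_width: 0.409
```

```bash
python3 -m jog '[{"linear":[0,0,0],"rotation":[0,0,0],"grip":45},{"linear":[0,0,0],"rotation":[0,0,0],"grip":60},{"linear":[0,0,0],"rotation":[0,0,0],"grip":85},{"linear":[0,0,0],"rotation":[0,0,0],"grip":85},{"linear":[0,0,0],"rotation":[0,0,0],"grip":85},{"linear":[-0.02,0,0],"rotation":[0,0,0],"grip":85},{"linear":[-0.1,0,0],"rotation":[0,0,0],"grip":85},{"linear":[-0.2,0,0],"rotation":[0,0,0],"grip":85},{"linear":[-0.3,0,0],"rotation":[0,0,0],"grip":85},{"linear":[-0.35,0,0],"rotation":[0,0,0],"grip":85}]'
python3 - <<'E'
from h import *
p,d=capture("scene"); crop("s",p,(100,330,100,270),"s15",3.4); np.savez("s15.npz",p=p,d=d)
W=cloud("scene",d)
for nm,x,y in(("lens",601,-28),("mir",593,-155),("iris",462,182)):
  for zl,zh in((33,42),(42,70),(72,145)):
    m=(abs(W[...,0]-x)<25)&(abs(W[...,1]-y)<35)&(W[...,2]>zl)&(W[...,2]<zh)
    s=W[m];r=cv2.minAreaRect(s[:,:2].astype(np.float32));print(nm,len(s),s.min(0).round(),s.max(0).round(),s.mean(0).round(1))
plan((462.5,182,180),0)
E
```

```text
time_s: 18.95
eef_pos: [602.8, -27.0, 212.8]
ee_rot: [0.71, 0.021, 0.704, -0.022]
force: [0.7, -0.4, 0.3]
grip_width: 0.997
lens 66 [576. -57.  33.] [626.   3.  42.] [595.9 -35.6  35.6]
lens 111 [588. -59.  42.] [610. -22.  70.] [596.7 -38.8  58.7]
lens 259 [583. -38.  72.] [620. -12. 141.] [600.7 -27.9 106.4]
mir 83 [ 568. -181.   33.] [ 615. -120.   41.] [ 586.  -157.1   35.8]
mir 130 [ 581. -183.   42.] [ 605. -144.   70.] [ 588.3 -164.3   59.9]
mir 623 [ 570. -171.   72.] [ 616. -131.  144.] [ 590.4 -159.7  121.7]
iris 51 [450. 173.  33.] [475. 192.  42.] [461.6 180.4  38.1]
iris 45 [456. 176.  43.] [469. 187.  70.] [461.9 181.1  56. ]
iris 208 [443. 176.  72.] [483. 192. 124.] [462.2 181.5  92.4]
pos [603.5 -27.1 214.6] toolz -3.49 tiltx [ 0.011  -0.0029 -0.9999] F [-0.2 -1.6  3.5] t 19.0 w 84.4 j [-0.24  0.49  1.28 -0.    1.36 -0.18]
lin [0.1083, 0.6675, -0.5127] rot [-0.1218, 0.0222, 0.0051] dist 255.0 rows>= 6.1
```

View pics/s15.png

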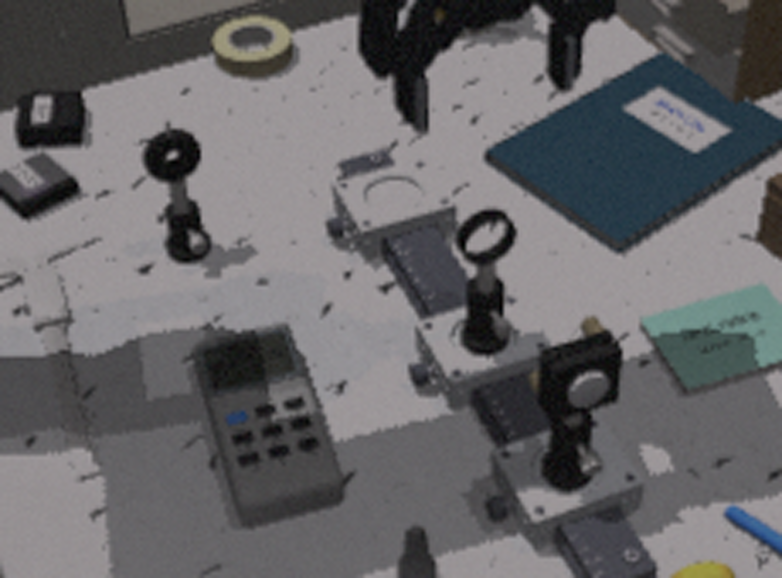

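Both swapped optics stand upright. Next is the iris (disc at about (172,155) in the crop).

```bash
python3 -m jog '[{"linear":[0,0.05,-0.04],"rotation":[0,0.01,0],"grip":85},{"linear":[0,0.13,-0.1],"rotation":[-0.03,0.02,0.005],"grip":85},{"linear":[0,0.22,-0.17],"rotation":[-0.05,0.022,0.005],"grip":85},{"linear":[0.02,0.31,-0.24],"rotation":[-0.07,0.022,0.005],"grip":85},{"linear":[0.04,0.4,-0.31],"rotation":[-0.09,0.022,0.005],"grip":85},{"linear":[0.06,0.49,-0.38],"rotation":[-0.12,0.022,0.005],"grip":85},{"linear":[0.08,0.58,-0.45],"rotation":[-0.12,0.022,0.005],"grip":85},{"linear":[0.1,0.64,-0.49],"rotation":[-0.12,0.022,0.005],"grip":85},{"linear":[0.108,0.667,-0.513],"rotation":[-0.12,0.022,0.005],"grip":85},{"linear":[0.108,0.667,-0.513],"rotation":[-0.12,0.022,0.005],"grip":85},{"linear":[0.108,0.667,-0.513],"rotation":[-0.12,0.022,0.005],"grip":85}]'
python3 - <<'E'
from h import *
p,d=capture("scene"); crop("s",p,(90,250,60,210),"s16",4)
plan((462.5,182,71),0)
E
```

```text
time_s: 19.92
eef_pos: [462.9, 181.5, 180.4]
ee_rot: [0.707, 0.0, 0.707, -0.0]
force: [0.8, 0.2, -0.5]
grip_width: 0.994
pos [463.2 181.  180.4] toolz -0.09 tiltx [ 9.e-04 -3.e-04 -1.e+00] F [ 0.2 -0.1 -0. ] t 19.97 w 85.1 j [ 0.14  0.3   1.66 -0.    1.19  0.14]
lin [0.3648, 0.0033, -0.0028] rot [-0.0031, 0.0019, 0.0005] dist 109.0 rows>= 2.6
```

View pics/s16.png

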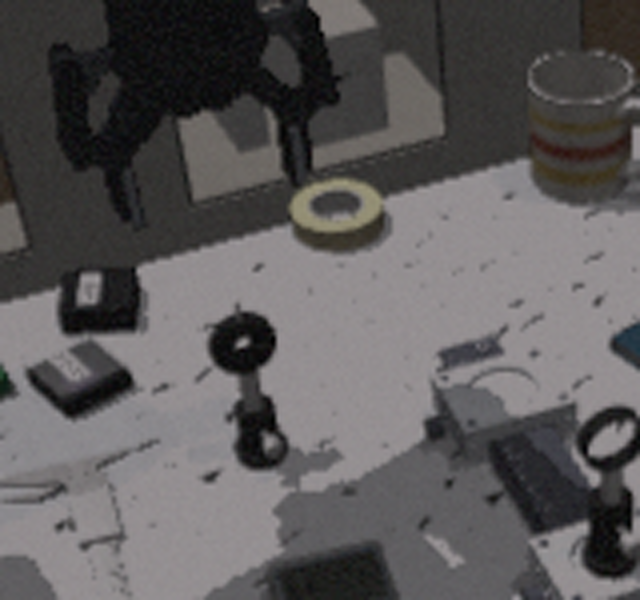

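```bash
python3 -m jog '[{"linear":[0.06,0.002,-0.002],"rotation":[0,0,0],"grip":85},{"linear":[0.15,0.002,-0.002],"rotation":[0,0,0],"grip":85},{"linear":[0.24,0.002,-0.002],"rotation":[0,0,0],"grip":85},{"linear":[0.32,0.002,-0.002],"rotation":[0,0,0],"grip":85},{"linear":[0.36,0.002,-0.002],"rotation":[0,0,0],"grip":85},{"linear":[0.36,0.002,-0.002],"rotation":[0,0,0],"grip":85},{"linear":[0.36,0.002,-0.002],"rotation":[0,0,0],"grip":85}]'
python3 - <<'E'
from h import *
p,d=capture("scene"); crop("s",p,(90,250,60,210),"s17",4)
p,d=capture("top"); crop("t",p,(140,240,200,275),"t17",6)
plan((462.5,182,71),0)
E
```

```text
time_s: 20.55
eef_pos: [463.6, 180.7, 72.6]
ee_rot: [0.707, 0.001, 0.707, -0.001]
force: [0.6, -0.6, 1.2]
grip_width: 1.0
pos [463.9 181.2  73.6] toolz -0.14 tiltx [ 0.0031 -0.     -1.    ] F [ 0.3 -0.3 -0. ] t 20.65 w 85.3 j [ 0.14  0.44  1.77 -0.    0.93  0.14]
lin [0.0087, 0.0028, -0.0047] rot [-0.0047, 0.0063, 0.0] dist 3.0 rows>= 0.1
```

View pics/s17.png

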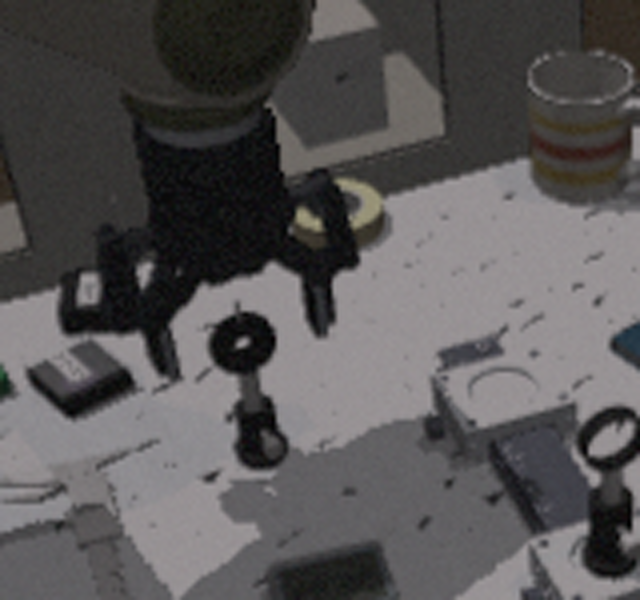

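```bash
python3 -m jog '[{"linear":[0.006,0.002,-0.004],"rotation":[0,0.005,0],"grip":85},{"linear":[0.006,0.002,-0.004],"rotation":[0,0.005,0],"grip":32},{"linear":[0.006,0.002,-0.004],"rotation":[0,0.005,0],"grip":32},{"linear":[0.006,0.002,-0.004],"rotation":[0,0.005,0],"grip":32},{"linear":[0.006,0.002,-0.004],"rotation":[0,0.005,0],"grip":32},{"linear":[0.006,0.002,-0.004],"rotation":[0,0.005,0],"grip":32},{"linear":[0.006,0.002,-0.004],"rotation":[0,0.005,0],"grip":32},{"linear":[0.006,0.002,-0.004],"rotation":[0,0.005,0],"grip":32},{"linear":[0.006,0.002,-0.004],"rotation":[0,0.005,0],"grip":32}]' 60
python3 - <<'E'
from h import *
p,d=capture("scene"); crop("s",p,(90,250,60,210),"s18",4)
plan((610.9,136,190),-3.57)
E
```

```text
time_s: 21.4
eef_pos: [462.9, 181.9, 72.4]
ee_rot: [0.708, 0.001, 0.707, -0.001]
force: [-0.7, -0.1, 5.7]
grip_width: 0.445
pos [462.9 181.9  72.4] toolz -0.13 tiltx [ 1.3e-03  2.0e-04 -1.0e+00] F [-1.3  0.1  5.8] t 21.45 w 37.9 j [ 0.14  0.44  1.77 -0.    0.93  0.14]
lin [-0.3915, -0.1518, 0.4942] rot [0.1201, 0.0026, -0.0004] dist 195.0 rows>= 4.7
```

View pics/s18.png

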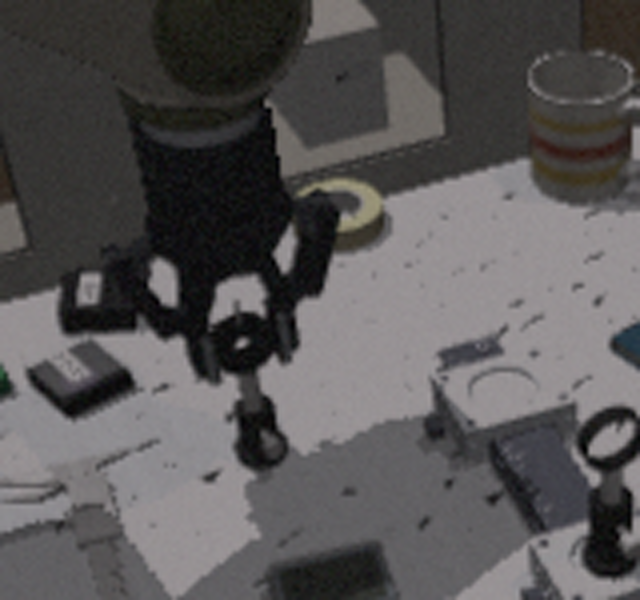

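```bash
python3 -m jog '[{"linear":[-0.02,0,0],"rotation":[0,0,0],"grip":32},{"linear":[-0.06,0,0],"rotation":[0,0,0],"grip":32},{"linear":[-0.13,0,0],"rotation":[0,0,0],"grip":32},{"linear":[-0.21,0,0],"rotation":[0,0,0],"grip":32},{"linear":[-0.29,-0.005,0.02],"rotation":[0.01,0,0],"grip":32},{"linear":[-0.35,-0.02,0.07],"rotation":[0.03,0,0],"grip":32},{"linear":[-0.38,-0.04,0.14],"rotation":[0.05,0,0],"grip":32},{"linear":[-0.39,-0.065,0.22],"rotation":[0.07,0,0],"grip":32},{"linear":[-0.39,-0.09,0.3],"rotation":[0.09,0.002,0],"grip":32},{"linear":[-0.39,-0.115,0.38],"rotation":[0.11,0.002,0],"grip":32},{"linear":[-0.39,-0.135,0.44],"rotation":[0.12,0.002,0],"grip":32},{"linear":[-0.39,-0.147,0.48],"rotation":[0.12,0.002,0],"grip":32},{"linear":[-0.39,-0.152,0.494],"rotation":[0.12,0.002,0],"grip":32},{"linear":[-0.39,-0.152,0.494],"rotation":[0.12,0.002,0],"grip":32},{"linear":[-0.39,-0.152,0.494],"rotation":[0.12,0.002,0],"grip":32}]'
python3 - <<'E'
from h import *
p,d=capture("scene"); crop("s",p,(130,290,60,210),"s19",4)
W=cloud("scene",d)
s=sense();x,y,z=s["eef_pos"]
for zl,zh in((z-78,z-64),(z-60,z-40)):
    m=(abs(W[...,0]-x)<25)&(abs(W[...,1]-y)<45)&(W[...,2]>zl)&(W[...,2]<zh)
    s=W[m];print(len(s),s.min(0).round(),s.max(0).round(),s.mean(0).round(1))
plan((610.9,136,106),-3.57)
E
```

```text
time_s: 22.7
eef_pos: [610.2, 136.2, 189.5]
ee_rot: [0.707, 0.022, 0.707, -0.022]
force: [-0.7, -0.7, -2.8]
grip_width: 0.446
49 [594. 122. 115.] [620. 153. 126.] [604.  129.6 121.6]
87 [598. 106. 130.] [622. 141. 149.] [606.1 125.1 142. ]
pos [610.1 136.3 189.7] toolz -3.54 tiltx [-3.e-04  2.e-04 -1.e+00] F [-0.8  0.5 -2. ] t 22.75 w 38.1 j [0.03 0.57 1.23 0.   1.35 0.09]
lin [0.2789, -0.001, 0.0028] rot [0.0012, -0.0006, -0.0004] dist 84.0 rows>= 2.0
```

View pics/s19.png

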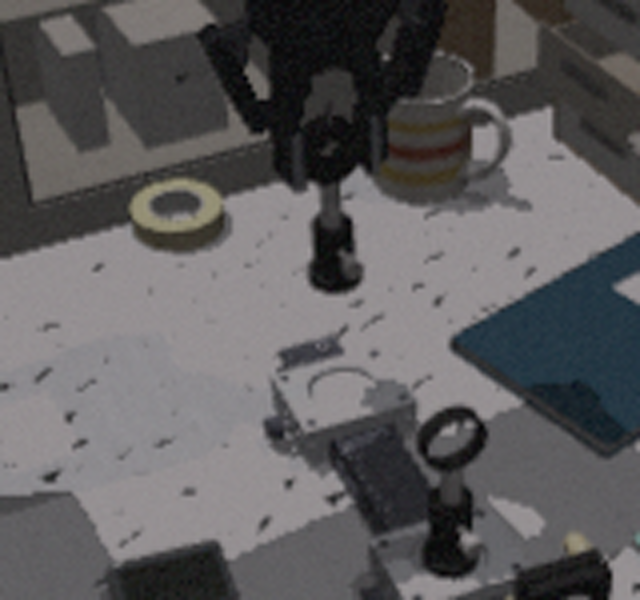

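```bash
python3 -m jog '[{"linear":[0.03,-0.002,0.001],"rotation":[0,0,0],"grip":32},{"linear":[0.09,-0.004,0.002],"rotation":[0,0,0],"grip":32},{"linear":[0.16,-0.004,0.002],"rotation":[0,0,0],"grip":32},{"linear":[0.22,-0.004,0.002],"rotation":[0,0,0],"grip":32},{"linear":[0.255,-0.004,0.002],"rotation":[0,0,0],"grip":32},{"linear":[0.27,-0.004,0.002],"rotation":[0,0,0],"grip":32},{"linear":[0.279,-0.004,0.002],"rotation":[0,0,0],"grip":32},{"linear":[0.279,-0.004,0.002],"rotation":[0,0,0],"grip":32}]'; python3 -m jog '[{"linear":[0.004,0,0],"rotation":[0,0,0],"grip":32},{"linear":[0.008,0,0],"rotation":[0,0,0],"grip":32},{"linear":[0.011,0,0],"rotation":[0,0,0],"grip":32},{"linear":[0.011,0,0],"rotation":[0,0,0],"grip":32}]'
python3 - <<'E'
from h import *
p,d=capture("scene"); crop("s",p,(130,290,60,210),"s20",4)
plan((610.9,136,101),-3.57)
E
```

```text
time_s: 23.42
eef_pos: [610.6, 135.2, 106.2]
ee_rot: [0.707, 0.022, 0.707, -0.022]
force: [-0.3, 0.2, -1.4]
grip_width: 0.443
time_s: 23.75
eef_pos: [610.7, 135.2, 103.1]
ee_rot: [0.707, 0.022, 0.707, -0.022]
force: [-0.2, -0.7, -1.9]
grip_width: 0.443
pos [610.7 135.2 103.1] toolz -3.53 tiltx [ 4.e-04  3.e-04 -1.e+00] F [-0.4  0.3 -2. ] t 23.8 w 37.8 j [0.03 0.65 1.33 0.   1.16 0.09]
lin [0.007, 0.0026, 0.0005] rot [0.0014, 0.0008, -0.0007] dist 2.0 rows>= 0.1
```

View pics/s20.png

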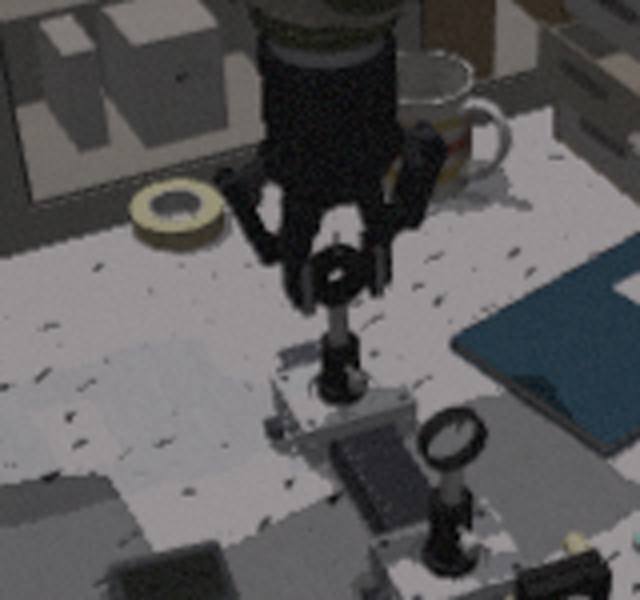

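```bash
python3 -m jog '[{"linear":[0.003,0,0],"rotation":[0,0,0],"grip":32},{"linear":[0.006,0,0],"rotation":[0,0,0],"grip":32},{"linear":[0.006,0,0],"rotation":[0,0,0],"grip":32}]'; python3 -m jog '[{"linear":[0.003,0,0],"rotation":[0,0,0],"grip":32},{"linear":[0.004,0,0],"rotation":[0,0,0],"grip":32},{"linear":[0.004,0,0],"rotation":[0,0,0],"grip":32}]'
```

```text
time_s: 24.05
eef_pos: [610.6, 135.2, 101.1]
ee_rot: [0.707, 0.022, 0.707, -0.022]
force: [-0.4, 0.1, -2.5]
grip_width: 0.447
time_s: 24.3
eef_pos: [610.9, 135.3, 100.5]
ee_rot: [0.707, 0.022, 0.706, -0.022]
force: [0.2, -0.0, 3.2]
grip_width: 0.446
```

```bash
python3 -m jog '[{"linear":[0.003,0,0],"rotation":[0,0,0],"grip":32},{"linear":[0.003,0,0],"rotation":[0,0,0],"grip":32},{"linear":[0.003,0,0],"rotation":[0,0,0],"grip":32}]'
```

```text
time_s: 24.55
eef_pos: [611.1, 135.3, 100.4]
ee_rot: [0.707, 0.022, 0.706, -0.022]
force: [-2.1, 0.6, 6.0]
grip_width: 0.44
```

Seated. I'll release, go straight up past the pin, and back the arm clear of the rail.

```bash
python3 -m jog '[{"linear":[0,0,0],"rotation":[0,0,0],"grip":50},{"linear":[0,0,0],"rotation":[0,0,0],"grip":65},{"linear":[0,0,0],"rotation":[0,0,0],"grip":85},{"linear":[0,0,0],"rotation":[0,0,0],"grip":85},{"linear":[0,0,0],"rotation":[0,0,0],"grip":85},{"linear":[-0.02,0,0],"rotation":[0,0,0],"grip":85},{"linear":[-0.1,0,0],"rotation":[0,0,0],"grip":85},{"linear":[-0.2,0,0],"rotation":[0,0,0],"grip":85},{"linear":[-0.3,0,0],"rotation":[0,0,0],"grip":85},{"linear":[-0.4,0,0],"rotation":[0,0,0],"grip":85},{"linear":[-0.43,0,-0.04],"rotation":[0,0,0],"grip":85},{"linear":[-0.43,0,-0.12],"rotation":[0,0,0],"grip":85},{"linear":[-0.43,0,-0.22],"rotation":[0,0,0],"grip":85},{"linear":[-0.43,0,-0.32],"rotation":[0,0,0],"grip":85},{"linear":[-0.43,0,-0.42],"rotation":[0,0,0],"grip":85},{"linear":[-0.43,0,-0.5],"rotation":[0,0,0],"grip":85},{"linear":[-0.43,0,-0.53],"rotation":[0,0,0],"grip":85},{"linear":[-0.43,0,-0.53],"rotation":[0,0,0],"grip":85},{"linear":[-0.43,0,-0.53],"rotation":[0,0,0],"grip":85}]'
python3 - <<'E'
from h import *
p,d=capture("scene"); crop("s",p,(100,340,90,270),"s21",3.3); cv2.imwrite("pics/full21.png",p[:,:,::-1]); np.savez("s21.npz",p=p,d=d)
W=cloud("scene",d)
pt,dt=capture("top"); crop("t",pt,(155,345,150,260),"t21",4); Wt=cloud("top",dt); np.savez("t21.npz",p=pt,d=dt)
for nm,x,y,zz in(("iris",611,136,105),("lens",601,-28,105),("mir",593,-155,102)):
  for n,V in(("scene",W),("top",Wt)):
    m=(abs(V[...,0]-x)<28)&(abs(V[...,1]-y)<35)&(V[...,2]>zz)&(V[...,2]<160)
    s=V[m];e,E=np.linalg.eigh(np.cov(s[:,:2].T));dd=E[:,1]
    print(nm,n,len(s),s.min(0).round(),s.max(0).round(),"top z",np.percentile(s[:,2],98).round(1),"dir",(np.degrees(np.arctan2(dd[1],dd[0]))%180).round(1),"rect",cv2.minAreaRect(s[:,:2].astype(np.float32))[2])
  s=W[(abs(W[...,0]-x)<25)&(abs(W[...,1]-y)<30)&(W[...,2]>36)&(W[...,2]<44)]; print("  foot-ish",s.min(0).round(),s.max(0).round())
E
```

```text
time_s: 26.13
eef_pos: [453.0, 145.0, 229.7]
ee_rot: [0.708, 0.022, 0.706, -0.022]
force: [-0.0, -0.9, -0.0]
grip_width: 0.99
iris scene 177 [591. 129. 105.] [629. 145. 151.] top z 140.1 dir 174.9 rect 88.03273010253906
iris top 84 [591. 130. 105.] [630. 141. 153.] top z 145.2 dir 176.6 rect 88.03190612792969
  foot-ish [596. 125.  36.] [611. 142.  44.]
lens scene 142 [583. -34. 105.] [620. -18. 141.] top z 140.4 dir 176.0 rect 87.42745208740234
lens top 65 [583. -34. 106.] [620. -23. 147.] top z 143.9 dir 175.9 rect 88.54405212402344
  foot-ish [586. -42.  36.] [609. -14.  43.]
mir scene 524 [ 570. -172.  102.] [ 615. -132.  144.] top z 143.0 dir 173.7 rect 85.70272827148438
mir top 208 [ 570. -172.  102.] [ 616. -134.  147.] top z 145.8 dir 175.6 rect 83.39021301269531
  foot-ish [ 578. -169.   36.] [ 598. -146.   44.]
```

View pics/s21.png

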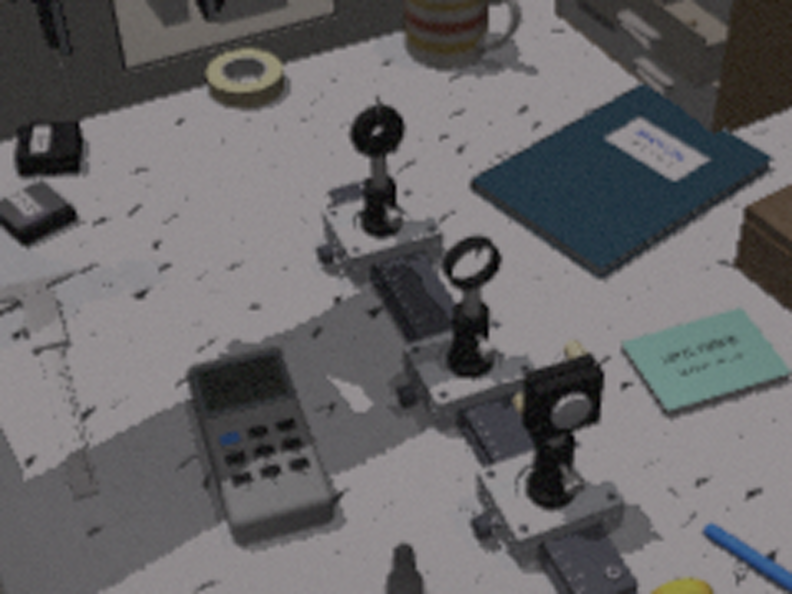

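View pics/t21.png

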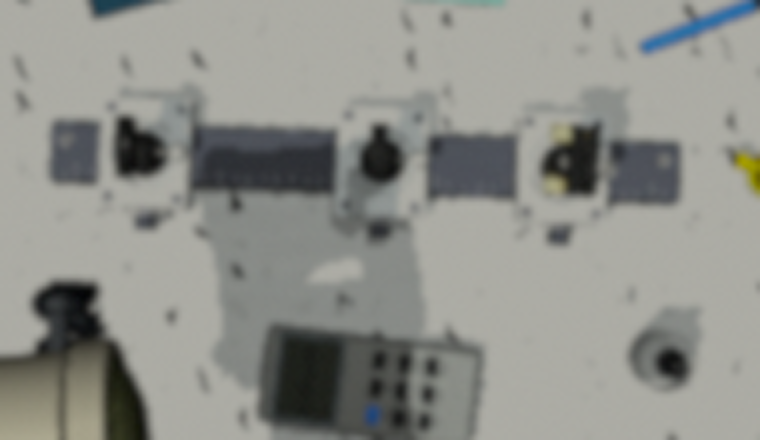

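View pics/full21.png

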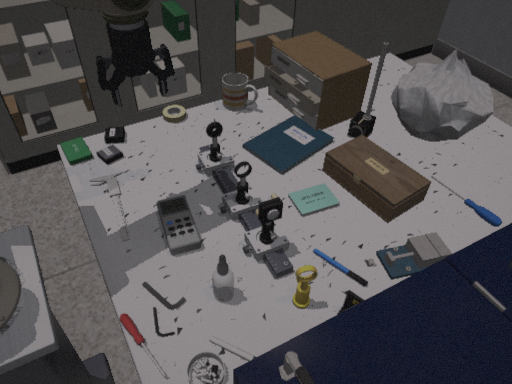

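Run:
```python
from h import *
from rig import finish_job
# bystanders unchanged?
a=cloud("top",np.load("top0.npz")["d"]);b=cloud("top",np.load("t21.npz")["d"])
for nm,x,y,z in(("dropper",460,-214,60),("meter",450,-45,18),("yellow",585,-300,50)):
    f=lambda V:np.nanmedian(V[(abs(V[...,0]-x)<60)&(abs(V[...,1]-y)<90)&(V[...,2]>z)],axis=0).round(1)
    print(nm,f(a),f(b))
print(sense()["time_s"], finish_job())
```

```text
dropper [ 461.  -211.9   70.8] [ 461.2 -212.    71.3]
meter [445.6 -21.6  28.9] [445.6 -21.9  29. ]
yellow [ 584.7 -297.9  101.5] [ 584.6 -298.1  101.2]
the job is handed in; nothing more can be done
26.2333 None
```

The lens and mirror are swapped, the iris is on the carrier that was free, and the job is handed in at 26.2 s of the 112 s allowed. I parked the lens on the free carrier, moved the mirror to the lens's carrier, moved the lens to the mirror's carrier, then placed the iris from the table.

- **Setting down:** each optic was lowered slowly until about 4–7 N of contact force showed, then released with a straight lift. None dropped or toppled.
- **Fully home:** the last pictures show all three upright in their recesses. The iris pin top measured about 152 mm and the mirror top about 143 mm, as expected for feet on the recess floors. The lens top read about 141 mm, also right to within 1 mm.
- **Facing along the rail:** iris and lens measured within about 2° of the rail direction. The mirror's readings disagreed most, from under 1° to nearly 3° off depending on camera and fit. At that point I did not correct it, taking the spread as measurement noise.
- **Other things:** the dropper, meter and yellow look-alike measured within 0.5 mm of their starting places. I checked the tissue pack only by eye, and it looked unmoved.

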